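Ready the handpiece care unit and hold its run knob pressed

ROBOT

A 6-joint arm with a two-finger parallel gripper is mounted at the origin on the work surface. World frame = base frame: x ahead of the robot, y to its left, z up, the work surface at z = 0. Lengths are in m, angles in rad, forces in N, time in s.
With the tool pointing down it reaches from about 0.275 to 0.75 m from the base axis. Payload 10.2 kg.
Tool frame: the origin (TCP) lies at the very end of the fingers, on their centre line; the grasp point (between the pads) lies 19 mm behind it; x points along the fingers, y is the direction in which the jaws open and shut, and the axes are right-handed (so a half turn about x gives the same grasp; the last joint's range is limited). The gripper opens to 85 mm and grips with 20 to 120 N. Pads are 22 mm wide; open, the fingers measure 114 mm over their backs; the gripper's body (76 mm by 85 mm) begins 54 mm behind the grasp point. The pads swing forward as they close: fully open they stand 13 mm farther back than shut.
Start: joints at [1.124, 0.313, 1.498, -0, 1.331, -0.223], TCP at [0.117, 0.512, 0.209] pointing down, gripper open.
Joint ranges: [-2.94, 2.94], [-0.97, 2.17], [0.19, 2.56], [-1.23, 4.37], [0.02, 3.11], [-2.88, 2.88]. Speed limits (rad/s): [2.39, 2.39, 3.01, 3.14, 3.14, 3.14].

INTERFACE

Orientations are given as a unit quaternion [w, x, y, z].
In Python, from rig import read_state, capture, job_done gives the robot as it stands.
- The arm moves only by the tool send_rows, never from a script. Its argument "plan" is a list of rows, each a list of 6 numbers: the shift along the tool's x, y, z in mm, then the turn, a rotation vector about the tool's x, y, z in rad. In form: [[tx, ty, tz, wx, wy, wz], ...]. A call has 1 to 8 rows; each row is the pose to reach, as a shift and turn from the pose measured when the call began, along the tool's axes at that moment; what a row does not reach only later rows make up. A row lasts 1/10 s, in which the tool goes at most 50 mm and 8.59 degrees, less where a joint would pass 70% of its speed; a pose out of reach is approached as far as the arm can. A call with a gripper value outside its range is refused whole. "grip" is the closure, from 0 (fully open) to 1 (shut), set as the call begins (left out, the last holds). The fingers move at their own pace and stop on an object; "squeeze" is the grip in N (left out, the last holds). Time passes only in rows, so rows that repeat a pose let the fingers close. It gives the time, the measured TCP pose, the force and the opening at its end, in the units of the state.
- read_state(): the state, without advancing time (a new reading comes with each control period).
- capture(name): name is "scene" or "top"; returns a dict with "img" (420x560x3 uint8, red, green, blue), "z_map" (420x560 float32, m along the optical axis (not along the pixel's ray), 0 where there is no reading), "mtx" (3x3 intrinsics, pixels), "rvec" (rotation vector, rad) and "tvec" (3), from world to camera coordinates, as OpenCV has them. Camera axes: x right, y down, z forward; pixel columns grow to the right and rows downward; lengths in m; the calibration is good to about 2 mm. A picture is of the moment at which its call begins.
- job_done(): hands the job in, once; it reports no verdict.
The state is a dict: "time": time; "q": joint angles; "qvel": joint speeds; "tau": joint torques, N m; "ee_pos": TCP position; "tcp_rot": TCP orientation; "force": force on the tool from outside, world axes, zero at the start; "moment": the same for the moment, N m; "grip_width": opening from 0.0 (shut) to 1.0 (fully open).
Only numpy, scipy, OpenCV 4.12 (cv2) and the standard library are available. Lean on these libraries where they do the work, as an engineer would, in place of code of your own. Each camera call takes 0.05 s, during which the arm holds its last target.

TASK

Take the metal handpiece from its leaning rest, stand it upright in the round cup of the white care unit, foot down to the bottom of the cup, and let it go. Then take the loose grey knob with the pointed nose, turn it so that its nose points the way the flat of the unit's D-shaped shaft faces, push it fully home on the shaft and press it in against the spring, at least most of the way; finish while still gripping the knob and holding it pressed in, and leave the round cap and the little jar that stand near the knob where they are.

Things in the scene. Friction and masses are not known exactly. Their poses are not given: they have to be found in the camera images.
- unit: the white care unit, a flat box 180 (x) x 280 (y) x 70 mm tall, fixed; origin at the centre of its underside, z up. The cup is a round hole in its top at x -10, y +70 mm; the shaft stands out of its top at x -10, y -70 mm
- cup_floor (a point): centre of the cup's bottom: cup 30 mm inside diameter, 60 mm deep, bottom 10 mm above the table; z up
- cup_mouth (a point): centre of the cup's mouth, flush with the unit's top, 70 mm above the table; z up
- shaft_top (a point): centre of the tip of the upright steel D-shaft, 24 mm above the unit's top when not pressed. z up; the flat faces the point's +x (small white tab at its foot). 12 mm in diameter, flat 2.5 mm from the axis; the top 4 mm are stepped thinner as a lead-in. It turns only stiffly (0.08 N m) and slides down with the plunger
- plunger (a joint): how far the shaft is pressed in, m: 0 out, 0.005 fully in (stop). Spring: 3 N to start moving, 8 N at the stop; it springs back when let go
- knob: loose grey knob, hole downwards; from above a teardrop 55 mm long, 28 mm wide (flat parallel sides facing +y and -y, to grip), 32 mm tall, 40 g. Origin: centre of the hole's mouth, on its underside; z up; +x to the pointed nose (tip 28 mm from origin, dark line on top). Blind D hole 14 mm across, 16 mm deep, its flat on the nose side 3.5 mm from the axis: about 1 mm play on the shaft, 0.15 rad
- knob_bore (a point): centre of the blind end of the knob's hole, 16 mm above its underside; meets the shaft tip when fully home (underside then 8 mm above the unit's top, until pressed); axes as the knob
- rest: fixed steel rest, base 100 x 70 mm, with an open channel leaning 35 degrees (0.61 rad) from vertical, upper end towards the rest's +x, open towards -x and up: the handpiece lifts straight up out of it. The channel covers the handpiece's lowest 55 mm and is 24 mm wide outside. Origin at the centre of its underside, z up
- handpiece: straight round metal handpiece, 14 mm in diameter, 130 mm long, 70 g, thinner (9 mm) over the last 10 mm at its top, tapering from 104 mm on. Origin at the centre of its foot; +z runs along it to the thin top end. It starts leaning 35 degrees in the rest; its foot stands about 24 mm above the table
- cap: bystander: plain round grey cap, 40 mm across, 24 mm tall, no pointer nose; origin at the centre of its underside
- jar: bystander: small white lidded jar, 44 mm across, 50 mm tall; origin at the centre of its underside
Mind the look-alikes: they are no part of the job. Leave any orange or purple look-alike of the knob alone.

How it is judged:
On the way, in this order (a step that is already met when the one before it is completed fails the run):
1. the handpiece stands in the cup, foot at the bottom, released, before the knob goes on (angle between handpiece's own z axis and vertical below 0.4 rad and horizontal distance between handpiece and cup_floor below 0.014 m and z of handpiece in the frame of cup_floor below 0.008 m and contact force between the fingers and handpiece below 0.3 N and linear speed of handpiece below 0.05 m/s and not (distance between knob_bore and shaft_top below 0.004 m and angle between the z axis of knob and the z axis of shaft_top, either way round below 0.15 rad and angle between the x axis of knob and the x axis of shaft_top, either way round below 0.25 rad)), for 0.2 s.
2. the knob is fully home on the shaft (distance between knob_bore and shaft_top below 0.004 m and angle between the z axis of knob and the z axis of shaft_top, either way round below 0.15 rad and angle between the x axis of knob and the x axis of shaft_top, either way round below 0.25 rad), for 0.1 s.
At the end, for the whole second after the job is handed in: Handpiece in the cup (foot within 8 mm of the bottom, tilt under 0.4 rad), released, still; knob home on the shaft (within 4 mm, straight within 0.15 rad, nose to the flat within 0.25 rad); fingers on the knob with over 2 N, plunger pressed in more than 2.5 of 5 mm (all of step 2 and angle between handpiece's own z axis and vertical below 0.4 rad and horizontal distance between handpiece and cup_floor below 0.014 m and z of handpiece in the frame of cup_floor below 0.008 m and contact force between the fingers and handpiece below 0.3 N and linear speed of handpiece below 0.05 m/s and value of joint plunger above 0.0025 m and contact force between the fingers and knob above 2 N); the arm keeps its last pose, push and grip.
It fails at once if the round cap or the little jar is moved more than 30 mm (distance of any of cap, jar from where it was at the start of the episode above 0.03 m).
It also fails if it takes over 54 s, if anything falls off the work surface, if the arm or the gripper's body presses on something with over 40 N, if the wrist force passes 120 N, or if a joint passes its speed limit or range.

## Working session

There is one attempt and no reset: what is moved stays moved. The work goes in short steps, Python scripts to look and compute and a tool call to move; the robot and the scene stay as the last step left them, time stands still between calls to the robot, and variables do not carry over. Pictures are saved under pics/ and viewed, and the job is handed in when it is done.

Besides the shell and the picture viewer there is one more tool, called after "Emit:" by a JSON object that holds its "name" and its "arguments", one argument or row to a line. send_rows: Moves the arm, as the interface text tells. Its arguments: {"type":"object","properties":{"plan":{"type":"array","items":{"type":"array","items":{"type":"number"}}},"grip":{"type":"number"},"squeeze":{"type":"number"}},"required":["plan"]}

```bash
ls; mkdir -p pics; cat > h.py <<'E'
import numpy as np, cv2
from rig import read_state, capture, job_done
from scipy.spatial.transform import Rotation as R
def cam(name):
    c=capture(name); Rm=cv2.Rodrigues(np.array(c['rvec'],float))[0]; return c,Rm,np.array(c['tvec'],float).ravel(),np.array(c['mtx'])
def cloud(c,Rm,t,K):
    z=c['z_map'];v,u=np.mgrid[:z.shape[0],:z.shape[1]]
    p=np.stack([(u-K[0,2])/K[0,0]*z,(v-K[1,2])/K[1,1]*z,z],-1)
    w=(p-t)@Rm; w[z==0]=np.nan; return w
def rot(s): 
    q=s['tcp_rot']; return R.from_quat([q[1],q[2],q[3],q[0]])
def rel(goal_pos,goal_R):
    s=read_state(); r=rot(s); d=r.inv().apply(np.array(goal_pos)-s['ee_pos'])*1000
    w=(r.inv()*goal_R).as_rotvec(); return d.round(1),w.round(3)
def toolR(yv): # tool x down, y along given horizontal
    y=np.array([yv[0],yv[1],0.]);y/=np.linalg.norm(y);x=np.array([0,0,-1.]);return R.from_matrix(np.stack([x,y,np.cross(x,y)],1))
E
python3 - <<'E'
from h import *
s=read_state();print({k:np.round(v,3) for k,v in s.items()})
print(rot(s).as_matrix().round(2))
for n in('scene','top'):
    c,Rm,t,K=cam(n);cv2.imwrite(f'pics/{n}0.png',c['img'][...,::-1]);print(n,(-Rm.T@t).round(3),Rm[2].round(2),K[0,0])
    np.savez(f'{n}0.npz',w=cloud(c,Rm,t,K),img=c['img'])
E
```

```text
pics
{'time': np.float64(0.0), 'q': array([ 1.124,  0.313,  1.498,  0.   ,  1.331, -0.223]), 'qvel': array([ 0.001, -0.001,  0.001,  0.   ,  0.   , -0.001]), 'tau': array([-0.0000e+00, -4.1224e+01, -2.5976e+01, -0.0000e+00,  4.0000e-03,
       -0.0000e+00]), 'ee_pos': array([0.116, 0.512, 0.208]), 'tcp_rot': array([ 0.703,  0.079,  0.703, -0.079]), 'force': array([-0.414,  0.725, -0.036]), 'moment': array([0.018, 0.005, 0.016]), 'grip_width': np.float64(1.002)}
[[-0.    0.22  0.98]
 [-0.    0.98 -0.22]
 [-1.   -0.   -0.  ]]
scene [ 1.234 -0.093  0.573] [-0.82  0.14 -0.55] 409.36292051614606
top [0.27  0.028 1.136] [ 0.2  -0.01 -0.98] 409.94800705469777
```

View pics/scene0.png

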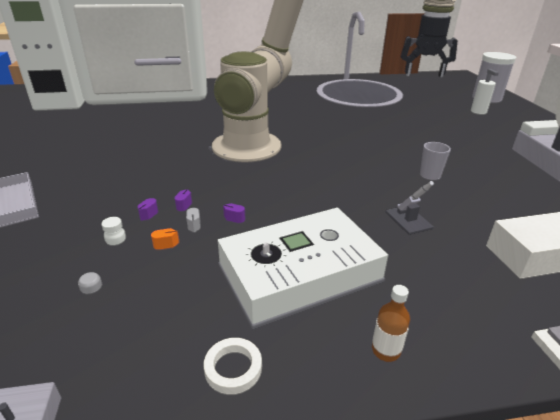

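View pics/top0.png

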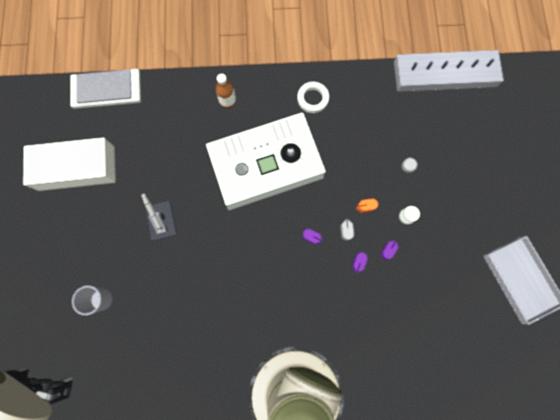

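The scene view shows the grey knob at (193,219), the cap at (90,283), the jar at (114,231), the unit near (300,258) and the handpiece in its rest near (413,203). In the top view the same things are at (347,230), (410,165), (409,215), (266,160) and (153,215).

Things that could be taken for the knob, by top pixel:
- Purple: (312,236), (360,262) and (391,250).
- Orange: (368,205).
- Round cap: (410,165), no nose.
- Grey with a nose: (347,230), which I choose.

Next I check it in close crops.

```bash
python3 - <<'E'
from h import *
a=np.load('top0.npz');b=np.load('scene0.npz')
def crop(d,u0,u1,v0,v1,k,n):
    cv2.imwrite(n,cv2.resize(d['img'][v0:v1,u0:u1,::-1],None,fx=k,fy=k,interpolation=cv2.INTER_CUBIC))
crop(a,320,380,205,255,10,'pics/k.png'); crop(a,200,330,105,210,6,'pics/u.png'); crop(a,130,185,185,245,9,'pics/r.png')
crop(b,130,250,180,270,6,'pics/k2.png');
w=a['w'];
for n,(u,v) in dict(knob=(347,230),cap=(410,165),jar=(409,213),unit=(250,180),shaft=(291,152),cup=(242,169),foot=(160,228),tophp=(144,197)).items(): print(n,w[v,u].round(4))
print('table',w[300,200].round(4))
E
```

```text
knob [ 0.421  -0.1621  0.0334]
cap [ 0.5973 -0.3557  0.0271]
jar [ 0.4564 -0.3295  0.051 ]
unit [0.5636 0.0934 0.0729]
shaft [ 0.6303 -0.02    0.0916]
cup [0.611  0.118  0.0218]
foot [0.4508 0.3433 0.0398]
tophp [0.5179 0.3596 0.1261]
table [0.255  0.2442 0.0035]
```

View pics/k.png

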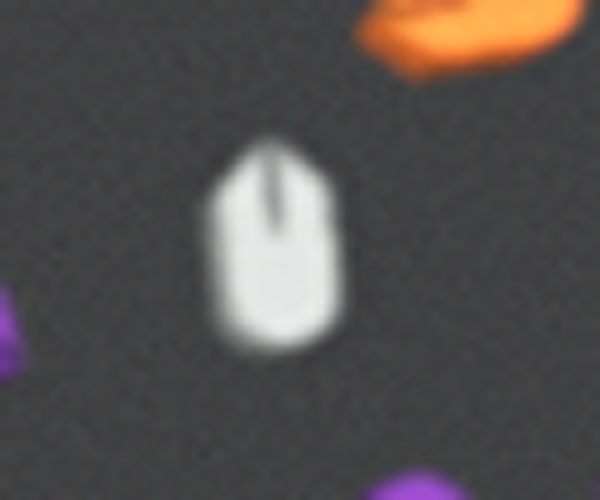

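View pics/u.png

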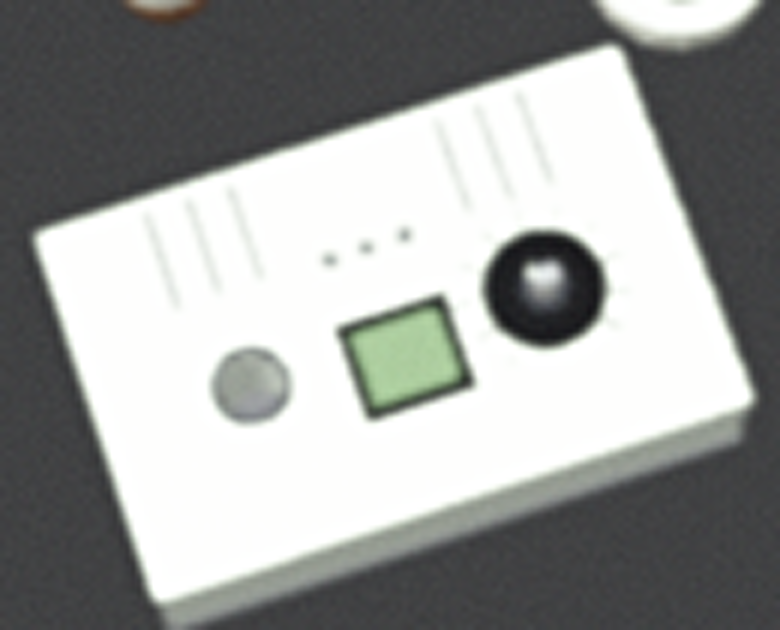

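View pics/r.png

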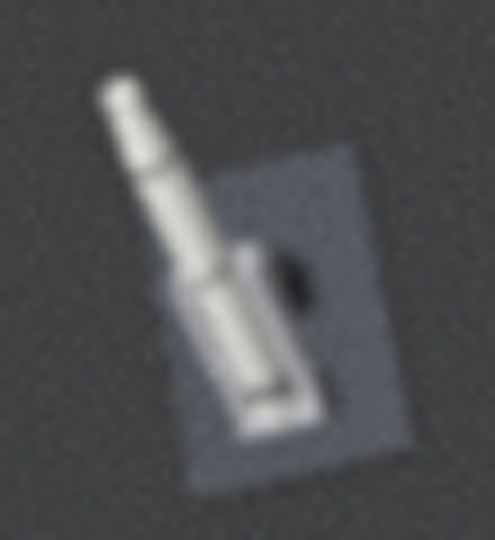

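View pics/k2.png

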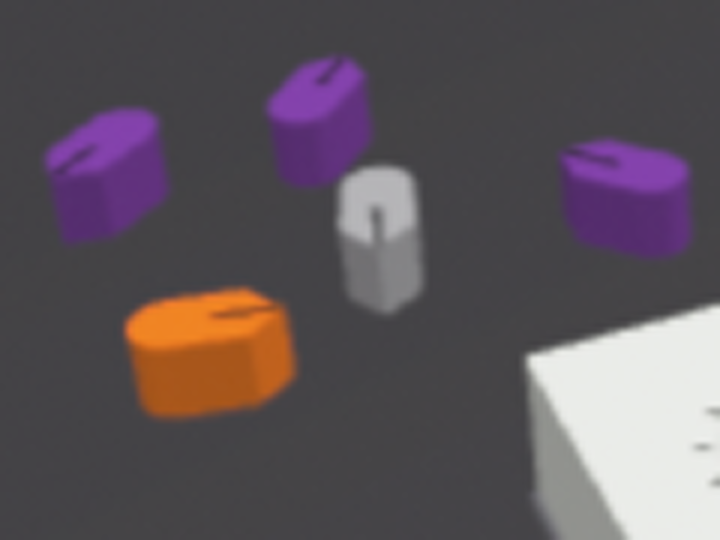

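The crops confirm the knob: light grey, with a dark line to a nose pointing up in the top image (about world +x). Next I measure the unit, shaft flat, handpiece axis and knob.

```bash
python3 - <<'E'
from h import *
a=np.load('top0.npz');b=np.load('scene0.npz')
k=8;v0,v1,u0,u1=225,285,225,315
cv2.imwrite('pics/s2.png',cv2.resize(b['img'][v0:v1,u0:u1,::-1],None,fx=k,fy=k,interpolation=cv2.INTER_CUBIC))
v0,v1,u0,u1=130,175,265,315
x=b['img']
cv2.imwrite('pics/s1.png',cv2.resize(a['img'][v0:v1,u0:u1,::-1],None,fx=12,fy=12,interpolation=cv2.INTER_CUBIC))
v0,v1,u0,u1=170,240,370,450
cv2.imwrite('pics/r2.png',cv2.resize(b['img'][v0:v1,u0:u1,::-1],None,fx=9,fy=9,interpolation=cv2.INTER_CUBIC))
for n,d in(('top',a),('scene',b)):
    w=d['w']
    m=(abs(w[...,2]-.071)<.006)&(w[...,0]>.45)&(w[...,0]<.8)&(w[...,1]>-.15)&(w[...,1]<.25)
    p=w[m];print(n,'unit',m.sum(),p[:,2].mean())
    r=cv2.minAreaRect(p[:,:2].astype(np.float32)*1000);print(r)
    m=(w[...,2]>.025)&(w[...,2]<.045)&(abs(w[...,0]-.42)<.05)&(abs(w[...,1]+.16)<.03)
    p=w[m];print(n,'knob',m.sum(),np.median(p[:,2]),cv2.minAreaRect(p[:,:2].astype(np.float32)*1000))
    # handpiece
    m=(w[...,2]>.02)&(w[...,0]>.4)&(w[...,0]<.6)&(w[...,1]>.30)&(w[...,1]<.42)
    m&=(w[...,2]>.075)
    p=w[m];c=p.mean(0);U,S,V=np.linalg.svd(p-c);d0=V[0]*np.sign(V[0,2]);print(n,'hp',m.sum(),c.round(4),d0.round(3),'tilt',np.arccos(d0[2]),'az',np.arctan2(d0[1],d0[0]))
    q=(p-c)@d0; print(q.min(),q.max(),p[q.argmax()].round(4))
    m=(w[...,2]>.080)&(abs(w[...,0]-.62)<.05)&(abs(w[...,1]+.02)<.05); p=w[m]; print('shaft',m.sum(),p.mean(0).round(4),p.max(0).round(4),p.min(0).round(4))
E
```

```text
top unit 6412 0.07121747057237397
((625.769287109375, 51.56211853027344), (182.5833740234375, 280.5331726074219), 16.384605407714844)
top knob 180 0.03329200859738353 ((424.2972106933594, -162.38243103027344), (27.74195098876953, 54.10550308227539), 86.05986785888672)
top hp 124 [0.4994 0.3552 0.1052] [0.605 0.143 0.784] tilt 0.6704548559847691 az 0.2324563267137603
-0.03718457262001326 0.035830635852597936 [0.5186 0.3618 0.1349]
shaft 17 [ 0.6326 -0.0183  0.0895] [ 0.6379 -0.0123  0.0967] [ 0.6296 -0.023   0.0815]
scene unit 8706 0.06940341023806557
((626.4872436523438, 51.549957275390625), (183.2869873046875, 281.71343994140625), 16.496965408325195)
scene knob 167 0.03115722005033764 ((427.3339538574219, -163.678466796875), (53.34947967529297, 27.795000076293945), 0.8489106297492981)
scene hp 129 [0.5078 0.3536 0.1037] [0.547 0.175 0.819] tilt 0.6113455558607498 az 0.3097508485831931
-0.0363703832724703 0.0317870340641849 [0.5211 0.3611 0.132 ]
shaft 44 [ 0.6383 -0.0188  0.0878] [ 0.6429 -0.0134  0.0945] [ 0.6325 -0.0235  0.0801]
```

View pics/s2.png

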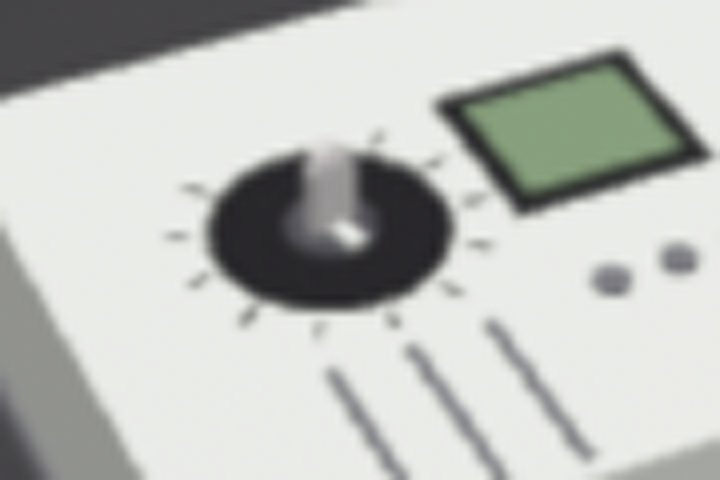

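View pics/s1.png

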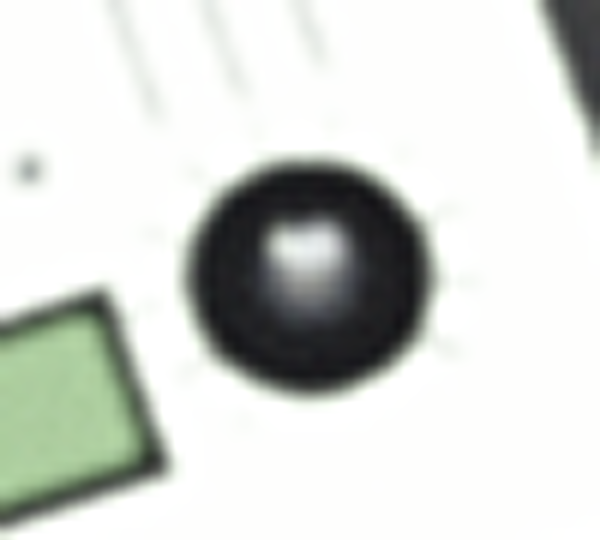

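View pics/r2.png

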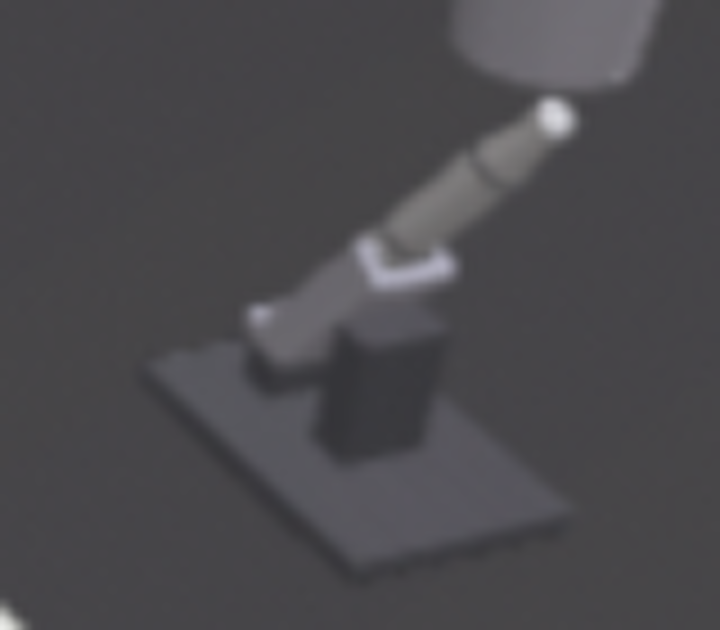

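The scene crop shows the white tab at about (268.5,254.4), in front of the shaft foot at about (266,252). I'll triangulate this and the handpiece, and refine the cup.

```bash
cat >> h.py <<'E'
def ray(C,u,v):
    c,Rm,t,K=C; d=Rm.T@np.linalg.solve(K,[u,v,1.]); return -Rm.T@t,d
def atz(C,u,v,z):
    o,d=ray(C,u,v); return o+d*(z-o[2])/d[2]
def tri(C1,a,C2,b):
    o1,d1=ray(C1,*a);o2,d2=ray(C2,*b)
    A=np.stack([d1,-d2],1);s=np.linalg.lstsq(A,o2-o1,rcond=None)[0];p,q=o1+s[0]*d1,o2+s[1]*d2
    return (p+q)/2,np.linalg.norm(p-q)
def proj(C,p):
    c,Rm,t,K=C; q=K@(Rm@np.array(p)+t); return q[:2]/q[2]
E
python3 - <<'E'
from h import *
S=cam('scene');T=cam('top')
import pickle;pickle.dump((S,T),open('cams.pkl','wb'))
print('tip',tri(T,(143.3,195),S,(431.4,183.1)))
f=lambda x,y:(x/9+130,y/9+185); g=lambda x,y:(x/9+370,y/9+170)
for p in[(205,178),(350,148),(410,440),(195,492)]: print('rest top',atz(T,*f(*p),.004).round(4))
for p in[(145,365),(355,570),(572,508)]: print('rest sc',atz(S,*g(*p),.004).round(4))
h=lambda x,y:(x/8+225,y/8+225)
print('tab',atz(S,*h(348,235),.072).round(4),'disk',atz(S,*h(330,229),.0705).round(4))
e=lambda x,y:(x/12+265,y/12+130)
print('disk top',atz(T,*e(308,276),.0705).round(4),'bright',atz(T,*e(308,240),.094).round(4))
print('cup top',atz(T,200+251/6,105+385/6,.07).round(4))
# tapered joints: groove dark ring
print('groove',tri(T,f(152,172),S,g(482,170)), 'channel exit', tri(T,f(205,265),S,g(392,237)))
# cup in scene by threshold
im=S[0]['img'].astype(int);c=im[222:250,312:350];
print(atz(S,329.5,235,.07).round(4))
cv2.imwrite('pics/cup2.png',cv2.resize(S[0]['img'][222:250,312:350,::-1],None,fx=14,fy=14,interpolation=cv2.INTER_CUBIC))
print('knob proj check', atz(T,320+275/10,205+245/10,.032))
for p in[(270,140),(275,350),(210,205),(340,200)]: print(atz(T,320+p[0]/10,205+p[1]/10,.032).round(4))
E
```

```text
tip (array([0.52304862, 0.36150063, 0.1276126 ]), np.float64(0.0011232288400816464))
rest top [0.5241 0.3745 0.004 ]
rest top [0.5314 0.3291 0.004 ]
rest top [0.438  0.3101 0.004 ]
rest top [0.4251 0.3764 0.004 ]
rest sc [0.439  0.3113 0.004 ]
rest sc [0.5366 0.3297 0.004 ]
rest sc [0.5192 0.398  0.004 ]
tab [ 0.644  -0.0137  0.072 ] disk [ 0.6395 -0.0174  0.0705]
disk top [ 0.6348 -0.0199  0.0705] bright [ 0.6352 -0.0193  0.094 ]
cup top [0.5958 0.1146 0.07  ]
groove (array([0.50429213, 0.35906364, 0.10221437]), np.float64(0.0012155912388202568)) channel exit (array([0.48255979, 0.35260146, 0.06970873]), np.float64(0.002996537346174601))
[0.5996 0.117  0.07  ]
knob proj check [ 0.42254327 -0.16379237  0.032     ]
[ 0.4515 -0.1648  0.032 ]
[ 0.394  -0.1614  0.032 ]
[ 0.4344 -0.147   0.032 ]
[ 0.434  -0.1825  0.032 ]
```

View pics/cup2.png

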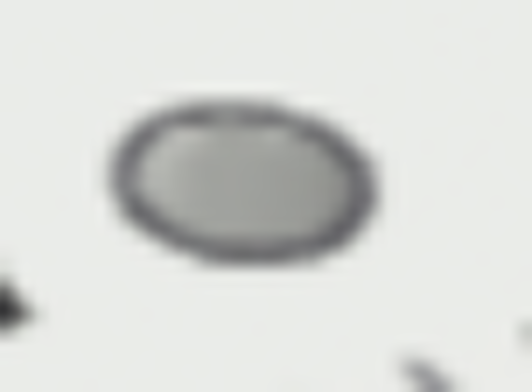

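```bash
python3 - <<'E'
from h import *
import pickle;S,T=pickle.load(open('cams.pkl','rb'))
acc=[np.mean([cam(n)[0]['img'].astype(float) for _ in range(5)],0) for n in('scene','top')]
np.savez('acc.npz',s=acc[0],t=acc[1])
def crop(im,u0,v0,w,h,k,pts,C,n):
    I=cv2.resize(im[v0:v0+h,u0:u0+w,::-1],None,fx=k,fy=k,interpolation=cv2.INTER_CUBIC)
    I=np.clip(I,0,255).astype(np.uint8)
    J=I.copy()
    for p,col in pts:
        q=(proj(C,p)-[u0,v0]+.5)*k-.5; cv2.circle(J,tuple(int(x) for x in q),2,col,-1)
    cv2.imwrite(n,np.hstack([I,J]))
sh=np.array([.6367,-.0185,0])
for im,C,u0,v0,nm in((acc[0],S,252,238,'S'),(acc[1],T,278,138,'T')):
    pts=[]
    for z in(.07,.094): pts.append((sh+[0,0,z],(0,0,255)))
    for i,a in enumerate(np.arange(0,2*np.pi,.2618)):
        pts.append((sh+[.009*np.cos(a),.009*np.sin(a),.071],(0,255,0) if i else (255,0,0)))
    crop(im,u0,v0,28,28,14,pts,C,f'pics/tab{nm}.png')
    print(nm,proj(C,sh+[0,0,.07]),proj(C,sh+[0,0,.094]))
E
```

```text
S [265.46426672 252.94363836] [265.38062825 243.03814976]
T [290.11485472 152.4242787 ] [290.33449636 149.46270867]
```

View pics/tabS.png

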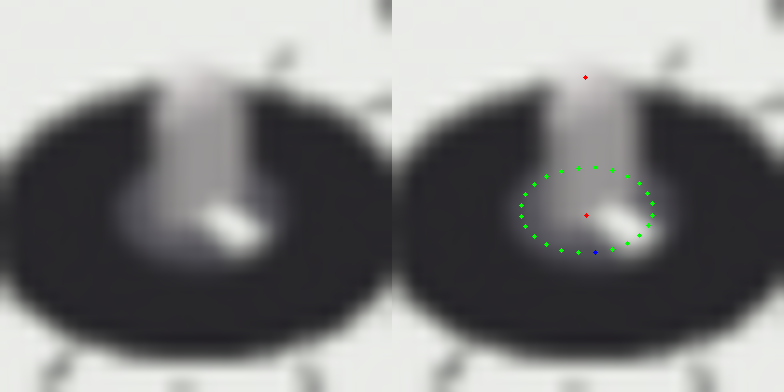

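View pics/tabT.png

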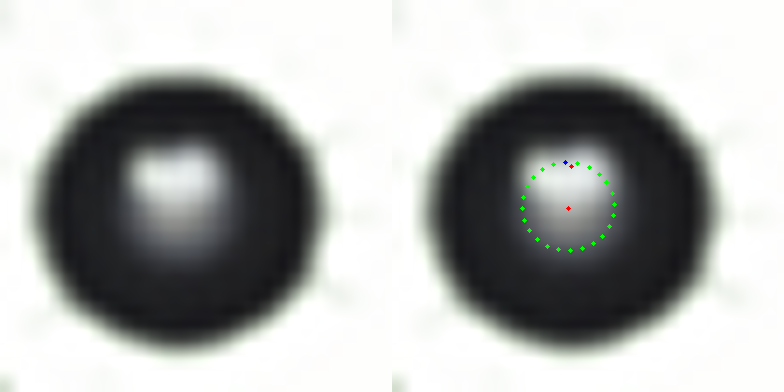

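```bash
python3 - <<'E'
from h import *
import pickle;S,T=pickle.load(open('cams.pkl','rb'))
s=lambda x,y:((x+.5)/14-.5+252,(y+.5)/14-.5+238)
t=lambda x,y:((x+.5)/14-.5+278,(y+.5)/14-.5+138)
for z in(.0705,.072,.074):
    a=atz(S,*s(207,210),z);b=atz(S,*s(262,240),z);d=b-a
    m=atz(S,*s(237,228),z);c=atz(S,*s(196,216),.07)
    mt=atz(T,*t(146,168),z);ct=atz(T,*t(180,210),.0705)
    print(z,'bar dir',np.arctan2(d[1],d[0]).round(2),np.linalg.norm(d).round(4),'rad S',np.arctan2(*(m-c)[1::-1]).round(2),np.linalg.norm((m-c)[:2]).round(4),'rad T',np.arctan2(*(mt-ct)[1::-1]).round(2),np.linalg.norm((mt-ct)[:2]).round(4))
    print(m.round(4),mt.round(4))
print(tri(S,s(237,228),T,t(146,168)))
E
```

```text
0.0705 bar dir 0.73 0.0098 rad S 0.92 0.0064 rad T 0.6 0.0108
[ 0.6407 -0.0133  0.0705] [ 0.6451 -0.0131  0.0705]
0.072 bar dir 0.73 0.0098 rad S 0.71 0.0075 rad T 0.64 0.0104
[ 0.6424 -0.0135  0.072 ] [ 0.6446 -0.013   0.072 ]
0.074 bar dir 0.73 0.0097 rad S 0.51 0.0092 rad T 0.69 0.0099
[ 0.6448 -0.0138  0.074 ] [ 0.6439 -0.0129  0.074 ]
(array([ 0.64404352, -0.01334561,  0.07332255]), np.float64(0.0007800635080483524))
```

```bash
python3 - <<'E'
from h import *
import pickle;S,T=pickle.load(open('cams.pkl','rb'));A=np.load('acc.npz')
az=.21;d=np.array([np.sin(.611)*np.cos(az),np.sin(.611)*np.sin(az),np.cos(.611)]);F=np.array([.450,.3455,.024])
n=np.array([-np.sin(az),np.cos(az),0]); 
for nm,C,u0,v0 in(('s',S,385,175),('t',T,130,185)):
    im=A[nm];I=np.clip(cv2.resize(im[v0:v0+55,u0:u0+50,::-1],None,fx=8,fy=8,interpolation=cv2.INTER_CUBIC),0,255).astype(np.uint8)
    for s,k in[(0,0),(.055,0),(.104,0),(.13,0)]:
        for e in(-.007,0,.007):
            q=(proj(C,F+s*d+e*n)-[u0,v0]+.5)*8-.5; cv2.circle(I,tuple(int(x) for x in q),2,(0,0,255),-1)
    cv2.imwrite(f'pics/hp{nm}.png',I)
w=np.load('top0.npz')['w'];m=(w[...,1]>.35)&(w[...,0]>.45)&(w[...,2]>.02);p=w[m]
m2=p[:,1]>.41;print('box',p[m2].min(0),p[m2].max(0))
a=cv2.imread('pics/hps.png');b=cv2.imread('pics/hpt.png');cv2.imwrite('pics/hp.png',np.hstack([a,b]))
E
```

```text
box [0.58192775 0.4213231  0.02000351] [0.93763306 0.70933882 0.0778838 ]
```

View pics/hp.png

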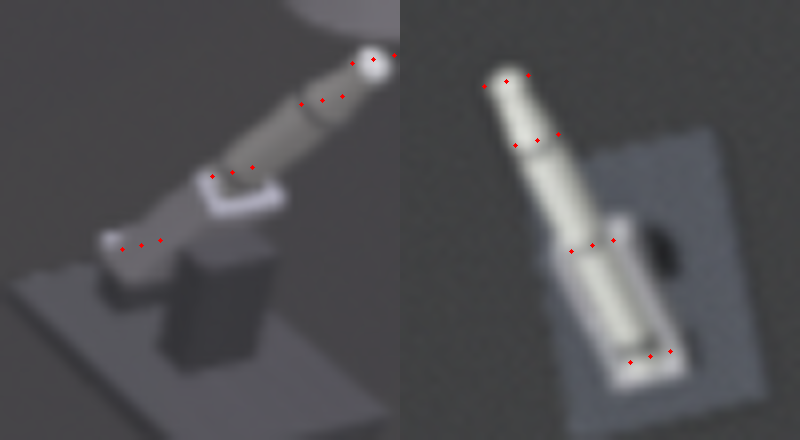

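The model axis lies within about 1 px of the handpiece in both views; I adjust the foot slightly (+1.5 mm in y, azimuth 0.19). Next I work out the grasp approach along the axis.

```bash
cat >> h.py <<'E'
az=.19
HD=np.array([np.sin(.611)*np.cos(az),np.sin(.611)*np.sin(az),np.cos(.611)]);F=np.array([.450,.347,.024])
def hpR():
    x=-HD;y=np.array([-np.sin(az),np.cos(az),0]);return R.from_matrix(np.stack([x,y,np.cross(x,y)],1))
E
python3 - <<'E'
from h import *
for s in(.165,.069): print(s,F+s*HD,rel(F+s*HD,hpR()))
r=rot(read_state());print((r.inv()*hpR()).as_rotvec())
E
```

```text
0.165 [0.54295488 0.36487707 0.15914733] (array([ 49.8, -48.7, 448.4]), array([-0.401,  0.602, -0.126]))
0.069 [0.48887204 0.35447586 0.08051616] (array([128.4, -70.9, 398. ]), array([-0.401,  0.602, -0.126]))
[-0.40075825  0.60216915 -0.12642481]
```

Emit:
{"name": "send_rows", "arguments": {
  "plan": [
    [-20, 0, 50, 0, 0, 0],
    [-20, -5, 100, -0.05, 0.08, -0.02],
    [-20, -10, 150, -0.1, 0.15, -0.03],
    [-20, -20, 200, -0.15, 0.23, -0.05],
    [-20, -30, 250, -0.2, 0.3, -0.06],
    [-20, -35, 300, -0.26, 0.4, -0.08],
    [-20, -42, 350, -0.33, 0.5, -0.1],
    [-20, -49, 400, -0.4, 0.6, -0.126]
  ],
  "grip": 0,
  "squeeze": 40
}}

```text
time: 1.5
ee_pos: [0.4802, 0.3813, 0.2289]
tcp_rot: [0.471, -0.076, 0.878, 0.038]
force: [0.5, 0.8, -0.5]
grip_width: 1.0
```

```bash
python3 - <<'E'
from h import *
s=read_state();print(s['q'].round(2),s['ee_pos'].round(3))
for k in(.165,.069): print(rel(F+k*HD,hpR()))
E
```

```text
[ 0.42  0.9   0.61  0.16  2.2  -1.26] [0.48  0.381 0.229]
(array([ 25.5, -26.5,  87.8]), array([-0.019,  0.025, -0.007]))
(array([121.5, -27.2,  85.4]), array([-0.019,  0.025, -0.007]))
```

Emit:
{"name": "send_rows", "arguments": {
  "plan": [
    [0, -15, 45, -0.02, 0.025, -0.007],
    [0, -26.5, 88, -0.02, 0.025, -0.007],
    [0, -26.5, 88, -0.02, 0.025, -0.007],
    [0, -26.5, 88, -0.02, 0.025, -0.007]
  ]
}}

```text
time: 1.9
ee_pos: [0.5538, 0.3655, 0.1781]
tcp_rot: [0.46, -0.084, 0.883, 0.044]
force: [-0.4, 0.4, 2.5]
grip_width: 0.998
```

```bash
python3 - <<'E'
from h import *
s=read_state();print(s['q'].round(2),s['ee_pos'].round(3))
for k in(.165,.069): print(rel(F+k*HD,hpR()))
c,*_=C=cam('scene');cv2.imwrite('pics/a1.png',cv2.resize(c['img'][100:260,330:530,::-1],None,fx=4,fy=4))
c,*_=C=cam('top');cv2.imwrite('pics/a2.png',cv2.resize(c['img'][130:280,80:260,::-1],None,fx=4,fy=4))
E
```

```text
[ 0.36  1.19  0.19  0.14  2.37 -1.32] [0.554 0.366 0.178]
(array([21.7,  1.4,  2. ]), array([ 0.001,  0.001, -0.001]))
(array([117.7,   1.3,   1.9]), array([ 0.001,  0.001, -0.001]))
```

View pics/a1.png

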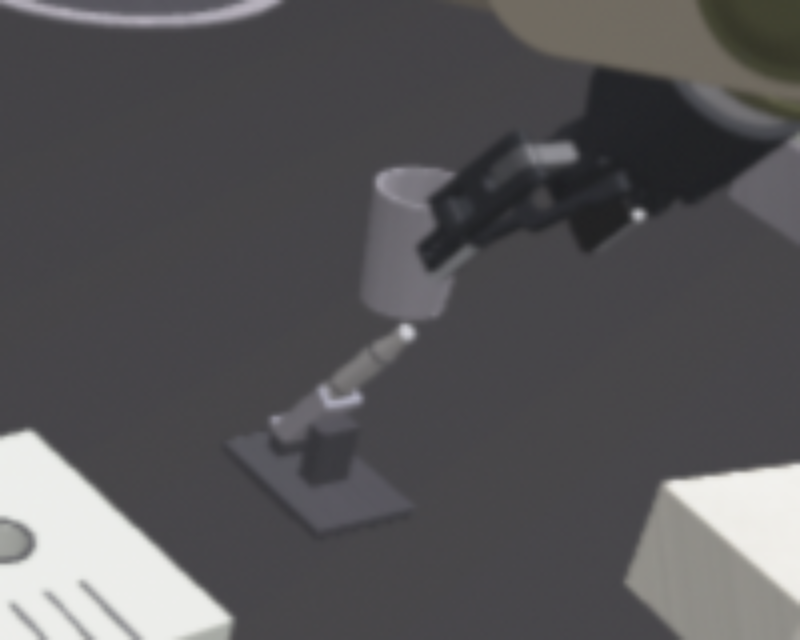

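View pics/a2.png

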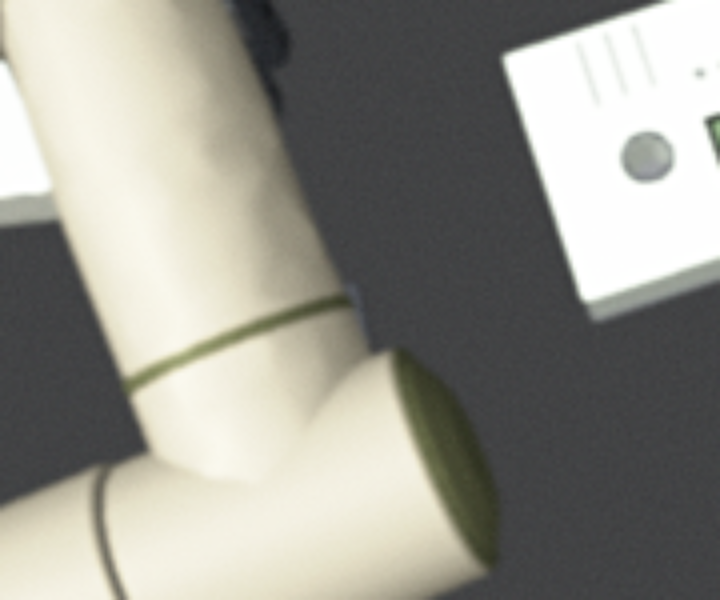

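Clear of the handpiece and aligned with its axis; joint 3 is at its limit, and moving in along the axis eases it. I descend in steps.

Emit:
{"name": "send_rows", "arguments": {
  "plan": [
    [20, 1.3, 2, 0, 0, 0],
    [40, 1.3, 2, 0, 0, 0],
    [60, 1.3, 2, 0, 0, 0],
    [80, 1.3, 2, 0, 0, 0],
    [95, 1.3, 2, 0, 0, 0],
    [105, 1.3, 2, 0, 0, 0],
    [105, 1.3, 2, 0, 0, 0]
  ]
}}

```text
time: 2.7
ee_pos: [0.496, 0.3585, 0.0991]
tcp_rot: [0.466, -0.085, 0.879, 0.047]
force: [-0.3, -0.1, 0.8]
grip_width: 1.002
```

```bash
python3 - <<'E'
from h import *
s=read_state();print(s['q'].round(2),s['ee_pos'].round(3),s['force'])
for k in(.165,.069): print(rel(F+k*HD,hpR()))
c,*_=C=cam('scene');cv2.imwrite('pics/a3.png',cv2.resize(c['img'][140:240,350:480,::-1],None,fx=6,fy=6))
E
```

```text
[ 0.38  0.98  0.79  0.12  1.96 -1.37] [0.496 0.358 0.099] [-0.25267392 -0.12892872  0.82548683]
(array([-76.3,  -2.5,   5.5]), array([ 0.005,  0.015, -0.001]))
(array([19.7, -2.6,  4. ]), array([ 0.005,  0.015, -0.001]))
```

View pics/a3.png

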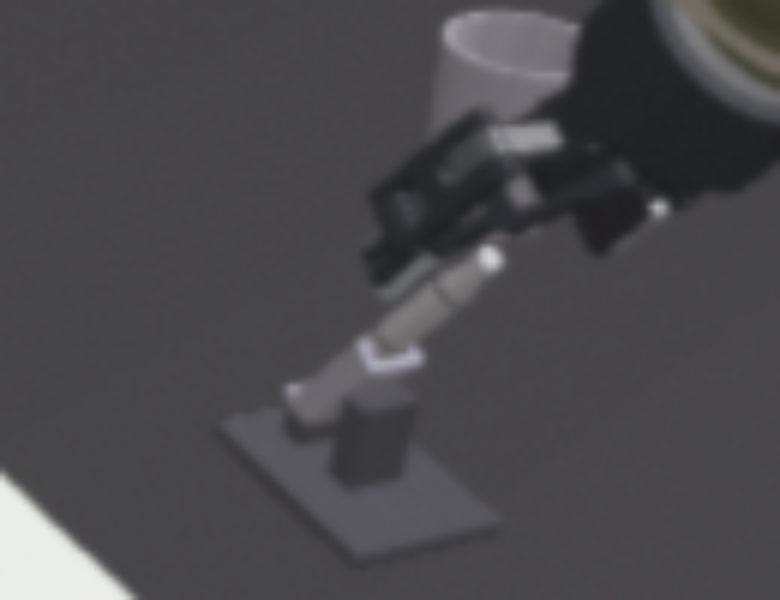

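Emit:
{"name": "send_rows", "arguments": {
  "plan": [
    [0, -2.5, 4, 0.005, 0.015, 0],
    [10, -2.5, 4, 0.005, 0.015, 0],
    [20, -2.5, 4, 0.005, 0.015, 0],
    [20, -2.5, 4, 0.005, 0.015, 0]
  ]
}}

```text
time: 3.15
ee_pos: [0.4894, 0.3546, 0.0808]
tcp_rot: [0.46, -0.084, 0.883, 0.044]
force: [-0.0, -0.3, 0.4]
grip_width: 0.999
```

```bash
python3 - <<'E'
from h import *
s=read_state();print(s['q'].round(2),s['ee_pos'].round(3),s['force'])
for k in(.069,): print(rel(F+k*HD,hpR()))
c,*_=C=cam('scene');cv2.imwrite('pics/a4.png',cv2.resize(c['img'][140:240,350:480,::-1],None,fx=6,fy=6))
E
```

```text
[ 0.38  0.99  0.83  0.12  1.92 -1.37] [0.489 0.355 0.081] [-0.04645003 -0.28696794  0.41385537]
(array([ 0.5, -0. , -0.3]), array([ 0.   ,  0.001, -0.001]))
```

View pics/a4.png

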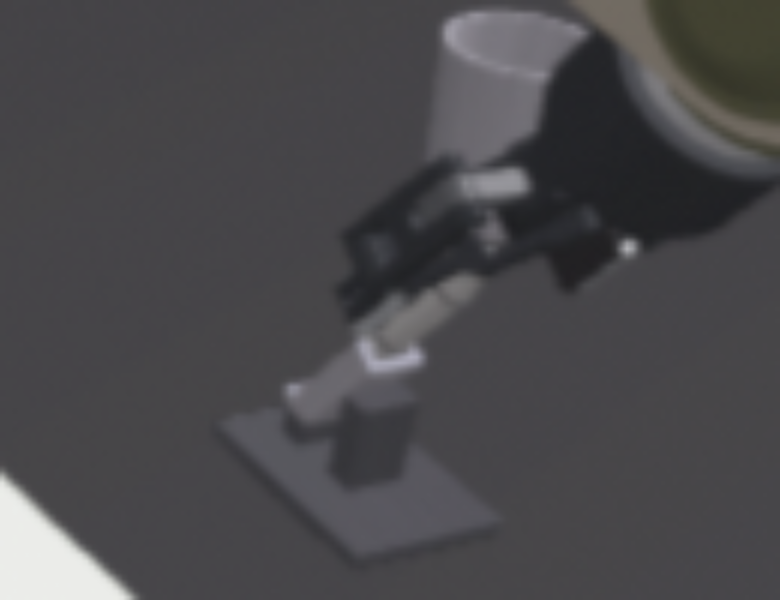

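Well placed around the handpiece, so I close.

Emit:
{"name": "send_rows", "arguments": {
  "plan": [
    [0, 0, 0, 0, 0, 0],
    [0, 0, 0, 0, 0, 0],
    [0, 0, 0, 0, 0, 0],
    [0, 0, 0, 0, 0, 0],
    [0, 0, 0, 0, 0, 0],
    [0, 0, 0, 0, 0, 0],
    [0, 0, 0, 0, 0, 0],
    [0, 0, 0, 0, 0, 0]
  ],
  "grip": 1,
  "squeeze": 40
}}

```text
time: 4.0
ee_pos: [0.49, 0.3547, 0.0815]
tcp_rot: [0.461, -0.083, 0.883, 0.044]
force: [1.5, 0.4, 1.5]
grip_width: 0.138
```

```bash
python3 - <<'E'
from h import *
s=read_state();print(s['ee_pos'].round(3),s['force'],s['grip_width']*85)
c,*_=C=cam('scene');cv2.imwrite('pics/a5.png',cv2.resize(c['img'][140:240,350:480,::-1],None,fx=6,fy=6))
r=rot(s);print('up40,80 in tool',r.inv().apply([0,0,40]),r.inv().apply([0,0,80]))
E
```

```text
[0.49  0.355 0.082] [1.53294876 0.44543827 1.5420144 ] 11.754872717201975
up40,80 in tool [-32.81364013   0.06472702 -22.87489524] [-65.62728025   0.12945403 -45.74979047]
```

View pics/a5.png

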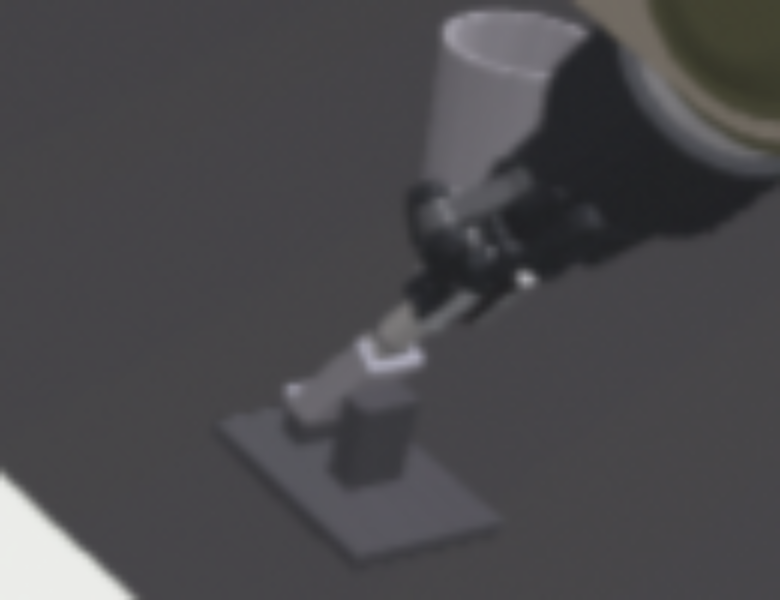

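Emit:
{"name": "send_rows", "arguments": {
  "plan": [
    [-12, 0, -8, 0, 0, 0],
    [-25, 0, -17, 0, 0, 0],
    [-37, 0, -26, 0, 0, 0],
    [-49, 0, -34, 0, 0, 0],
    [-57, 0, -40, 0, 0, 0],
    [-57, 0, -40, 0, 0, 0]
  ]
}}

```text
time: 4.65
ee_pos: [0.4902, 0.3547, 0.1529]
tcp_rot: [0.462, -0.083, 0.882, 0.045]
force: [0.4, -0.4, -0.4]
grip_width: 0.137
```

```bash
python3 - <<'E'
from h import *
s=read_state();print(s['q'].round(2),s['ee_pos'].round(3),s['force'],s['grip_width']*85)
c,*_=C=cam('scene');cv2.imwrite('pics/a6.png',cv2.resize(c['img'][120:240,330:480,::-1],None,fx=5,fy=5))
E
```

```text
[ 0.38  0.93  0.75  0.12  2.05 -1.36] [0.49  0.355 0.153] [ 0.36740172 -0.40151725 -0.37591357] 11.628398110404643
```

View pics/a6.png

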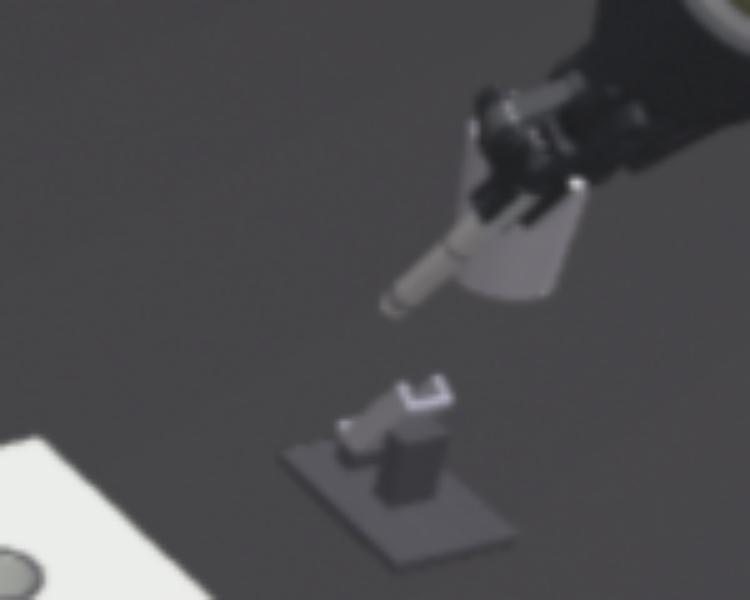

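```bash
python3 - <<'E'
from h import *
G=toolR([-np.sin(az),np.cos(az)])
for p in([.50,.35,.20],[.53,.25,.20],[.597,.116,.20]): print(rel(p,G))
E
```

```text
(array([-44.9,  -6.3, -20.2]), array([-0.   , -0.608, -0.002]))
(array([ -51.1, -110.2,  -11.5]), array([-0.   , -0.608, -0.002]))
(array([ -74.5, -254.4,   21.6]), array([-0.   , -0.608, -0.002]))
```

Emit:
{"name": "send_rows", "arguments": {
  "plan": [
    [-20, 0, -10, 0, -0.1, 0],
    [-45, -6, -20, 0, -0.2, 0],
    [-45, -6, -20, 0, -0.3, 0],
    [-46, -30, -19, 0, -0.42, 0],
    [-48, -60, -16, 0, -0.52, 0],
    [-50, -95, -12, 0, -0.608, -0.002],
    [-51, -110, -11.5, 0, -0.608, -0.002],
    [-51, -110, -11.5, 0, -0.608, -0.002]
  ]
}}

```text
time: 5.5
ee_pos: [0.5301, 0.2487, 0.1997]
tcp_rot: [0.703, -0.066, 0.705, 0.066]
force: [-0.1, 0.7, -1.5]
grip_width: 0.138
```

```bash
python3 - <<'E'
from h import *
s=read_state();print(s['q'].round(2),s['ee_pos'].round(3),s['force'],s['grip_width']*85)
G=toolR([-np.sin(az),np.cos(az)])
for p in([.597,.116,.20],): print(rel(p,G))
E
```

```text
[ 0.24  0.45  1.32  0.    1.37 -1.52] [0.53  0.249 0.2  ] [-0.11924999  0.66003338 -1.47890763] 11.688758774364967
(array([  -0.3, -142.8,   41.1]), array([-0.003, -0.002,  0.   ]))
```

Emit:
{"name": "send_rows", "arguments": {
  "plan": [
    [0, -35, 10, 0, 0, 0],
    [0, -70, 20, 0, 0, 0],
    [0, -105, 30, 0, 0, 0],
    [0, -130, 38, 0, 0, 0],
    [0, -143, 41, 0, 0, 0],
    [0, -143, 41, 0, 0, 0],
    [0, -143, 41, 0, 0, 0]
  ]
}}

```text
time: 6.2
ee_pos: [0.5966, 0.1171, 0.1994]
tcp_rot: [0.703, -0.066, 0.705, 0.067]
force: [0.4, -0.2, -1.4]
grip_width: 0.141
```

```bash
python3 - <<'E'
from h import *
s=read_state();print(s['ee_pos'].round(4),s['force'],s['grip_width']*85)
G=toolR([-np.sin(az),np.cos(az)]);print(rel([.597,.116,.2],G))
C=S=cam('scene');c=C[0];x=S[0]['img'][160:290,250:420,::-1];cv2.imwrite('pics/b1.png',cv2.resize(x,None,fx=4.5,fy=4.5,interpolation=cv2.INTER_CUBIC))
T=cam('top');c=T[0];cv2.imwrite('pics/b2.png',cv2.resize(c['img'][110:220,190:340,::-1],None,fx=5,fy=5,interpolation=cv2.INTER_CUBIC))
E
```

```text
[0.5966 0.1171 0.1994] [ 0.38146477 -0.17500593 -1.39198839] 11.944258857884348
(array([-0.6, -1.2,  0.1]), array([-0.002, -0.002, -0.001]))
```

View pics/b1.png

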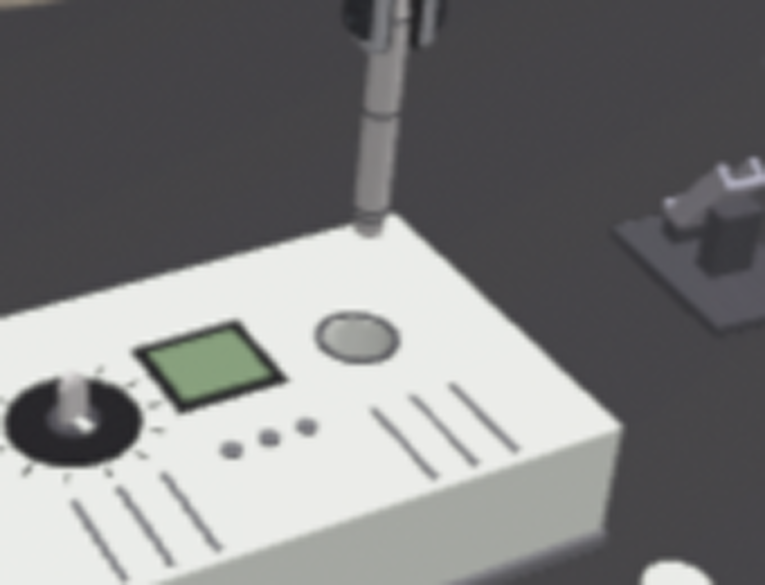

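View pics/b2.png

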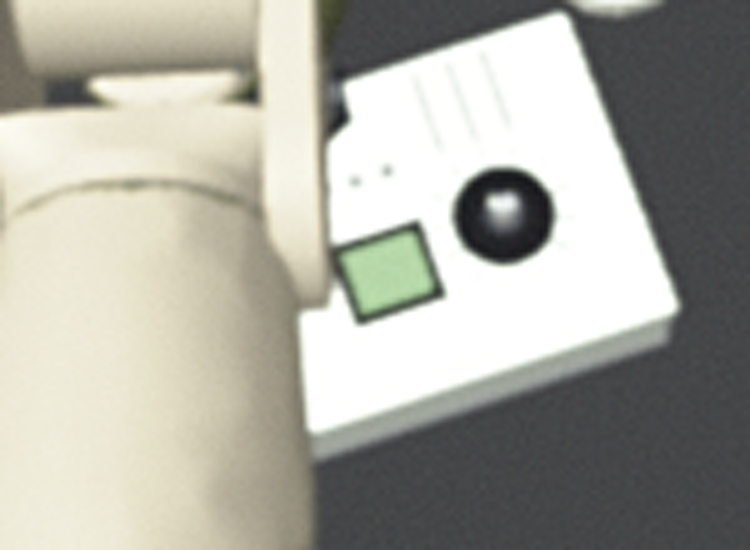

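```bash
python3 - <<'E'
from h import *
S=cam('scene')
for z in(.07,.12,.125,.13,.15,.2): print(z,(proj(S,[.5966,.1171,z])).round(1), ((proj(S,[.5966,.1171,z])-[250,160])*4.5).round())
print(atz(S,250+369/4.5,160+228/4.5,.13), atz(S,250+382/4.5,160+110/4.5,.168))
E
```

```text
0.07 [329.2 234.1] [356. 334.]
0.12 [331.2 213.8] [365. 242.]
0.125 [331.4 211.7] [366. 233.]
0.13 [331.6 209.6] [367. 223.]
0.15 [332.5 200.9] [371. 184.]
0.2 [334.7 178.2] [381.  82.]
[0.60042478 0.11687103 0.13      ] [0.56601183 0.1288491  0.168     ]
```

Emit:
{"name": "send_rows", "arguments": {
  "plan": [
    [15, -1, 0, 0, 0, 0],
    [30, -1, 0, 0, 0, 0],
    [45, -1, 0, 0, 0, 0],
    [58, -1, 0, 0, 0, 0],
    [70, -1, 0, 0, 0, 0],
    [80, -1, 0, 0, 0, 0],
    [80, -1, 0, 0, 0, 0]
  ]
}}

```text
time: 7.05
ee_pos: [0.596, 0.1163, 0.1184]
tcp_rot: [0.703, -0.067, 0.705, 0.067]
force: [0.5, 1.0, 0.6]
grip_width: 0.136
```

```bash
python3 - <<'E'
from h import *
s=read_state();print(s['ee_pos'].round(4),s['force'],s['grip_width']*85)
C=S=cam('scene');x=S[0]['img'][160:290,250:420,::-1];cv2.imwrite('pics/b3.png',cv2.resize(x,None,fx=4.5,fy=4.5,interpolation=cv2.INTER_CUBIC))
E
```

```text
[0.596  0.1163 0.1184] [0.45302528 0.97569611 0.64551854] 11.59275789959381
```

View pics/b3.png

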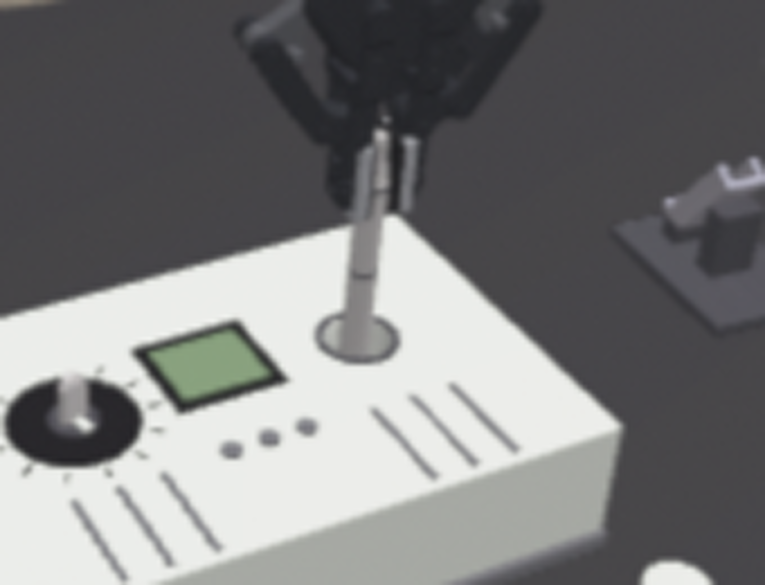

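Emit:
{"name": "send_rows", "arguments": {
  "plan": [
    [10, 0, 0, 0, 0, 0],
    [20, 0, 0, 0, 0, 0],
    [28, 0, 0, 0, 0, 0],
    [32, 0, 0, 0, 0, 0],
    [34, 0, 0, 0, 0, 0],
    [34, 0, 0, 0, 0, 0]
  ]
}}

```text
time: 7.7
ee_pos: [0.5964, 0.1162, 0.0853]
tcp_rot: [0.703, -0.067, 0.705, 0.067]
force: [-0.2, -0.6, -1.2]
grip_width: 0.137
```

Emit:
{"name": "send_rows", "arguments": {
  "plan": [
    [1, 0, 0, 0, 0, 0],
    [2, 0, 0, 0, 0, 0],
    [2, 0, 0, 0, 0, 0]
  ]
}}

```text
time: 8.0
ee_pos: [0.5964, 0.1162, 0.0833]
tcp_rot: [0.703, -0.067, 0.705, 0.067]
force: [1.1, -1.4, 0.3]
grip_width: 0.136
```

Emit:
{"name": "send_rows", "arguments": {
  "plan": [
    [1, 0, 0, 0, 0, 0],
    [2, 0, 0, 0, 0, 0],
    [2, 0, 0, 0, 0, 0]
  ]
}}

```text
time: 8.3
ee_pos: [0.5965, 0.1163, 0.0815]
tcp_rot: [0.703, -0.067, 0.705, 0.067]
force: [-0.1, -0.6, 0.7]
grip_width: 0.136
```

Emit:
{"name": "send_rows", "arguments": {
  "plan": [
    [1, 0, 0, 0, 0, 0],
    [2, 0, 0, 0, 0, 0],
    [2, 0, 0, 0, 0, 0]
  ]
}}

```text
time: 8.6
ee_pos: [0.5977, 0.1163, 0.0814]
tcp_rot: [0.705, -0.067, 0.703, 0.067]
force: [-1.2, -0.4, 10.4]
grip_width: 0.14
```

The force rose to 10 N at TCP z 0.0814, so the foot is on the bottom (this agrees with the 72 mm offset seen). I release.

Emit:
{"name": "send_rows", "arguments": {
  "plan": [
    [0, 0, 0, 0, 0, 0],
    [0, 0, 0, 0, 0, 0],
    [0, 0, 0, 0, 0, 0],
    [0, 0, 0, 0, 0, 0],
    [0, 0, 0, 0, 0, 0],
    [0, 0, 0, 0, 0, 0],
    [0, 0, 0, 0, 0, 0]
  ],
  "grip": 0
}}

```text
time: 9.3
ee_pos: [0.5976, 0.1163, 0.0813]
tcp_rot: [0.704, -0.067, 0.703, 0.067]
force: [0.3, 0.1, -0.1]
grip_width: 1.001
```

```bash
python3 - <<'E'
from h import *
s=read_state();print(s['ee_pos'].round(4),s['force'],s['grip_width']*85)
C=S=cam('scene');x=S[0]['img'][160:290,250:420,::-1];cv2.imwrite('pics/b4.png',cv2.resize(x,None,fx=4.5,fy=4.5,interpolation=cv2.INTER_CUBIC))
E
```

```text
[0.5976 0.1163 0.0813] [ 0.27336721  0.0736115  -0.06874545] 85.12097988252452
```

View pics/b4.png

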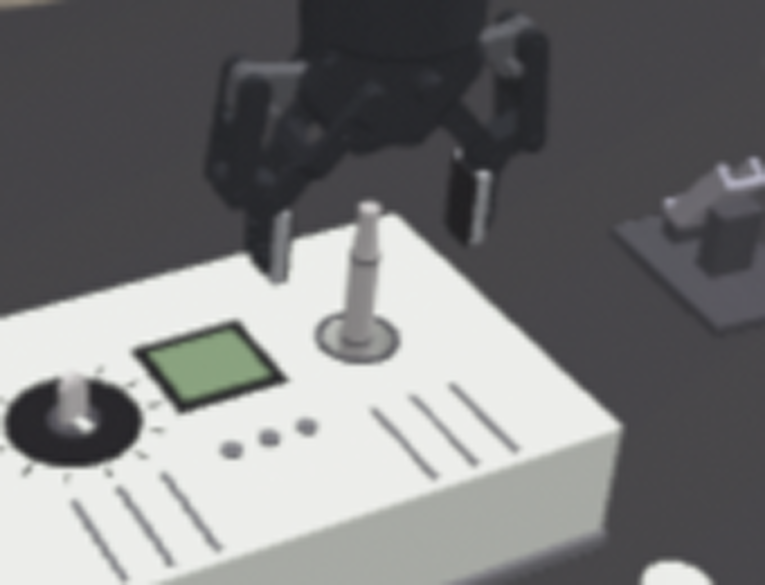

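Emit:
{"name": "send_rows", "arguments": {
  "plan": [
    [20, 0, 0, 0, 0, 0],
    [-20, 0, 0, 0, 0, 0],
    [-50, 0, 0, 0, 0, 0],
    [-90, 0, 0, 0, 0, 0],
    [-110, 0, 0, 0, 0, 0],
    [-110, 0, 0, 0, 0, 0]
  ]
}}

```text
time: 9.95
ee_pos: [0.5987, 0.1164, 0.1946]
tcp_rot: [0.707, -0.067, 0.701, 0.067]
force: [1.2, 0.3, -0.2]
grip_width: 0.999
```

```bash
python3 - <<'E'
from h import *
s=read_state();print(s['q'].round(2),s['ee_pos'].round(3),s['force'])
a=-.05;print(rel([.425,-.163,.19],toolR([-np.sin(a),np.cos(a)])))
C=S=cam('scene');x=S[0]['img'][160:290,250:420,::-1];cv2.imwrite('pics/b5.png',cv2.resize(x,None,fx=4.5,fy=4.5,interpolation=cv2.INTER_CUBIC))
E
```

```text
[ 0.    0.51  1.25  0.    1.38 -1.76] [0.599 0.116 0.195] [ 1.1757806   0.32251088 -0.17737967]
(array([   3.3, -241.7, -223.2]), array([0.239, 0.008, 0.001]))
```

View pics/b5.png

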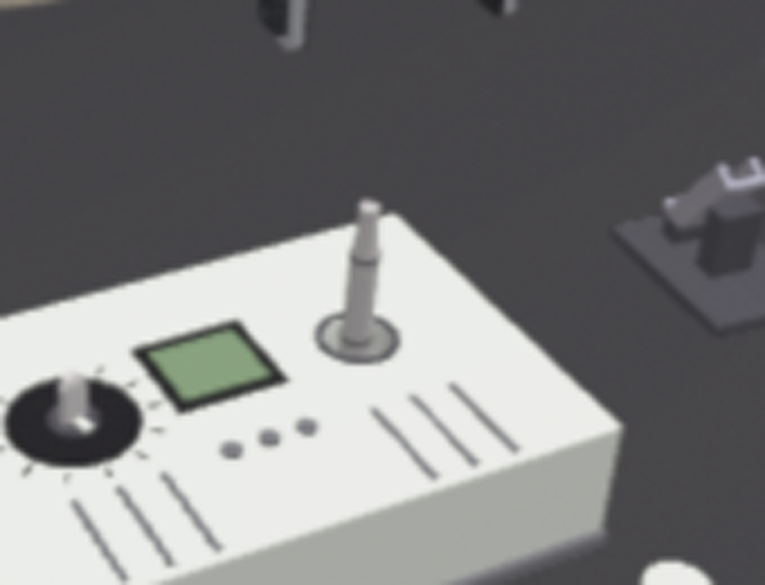

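The handpiece stands in the cup. My first row there was a wrong sign (+20, downwards); the picture shows nothing disturbed, and I'll watch the signs. On to the knob.

Emit:
{"name": "send_rows", "arguments": {
  "plan": [
    [0, -25, -25, 0.03, 0, 0],
    [0, -60, -55, 0.06, 0, 0],
    [0, -95, -88, 0.1, 0, 0],
    [0, -130, -120, 0.14, 0, 0],
    [0, -165, -152, 0.18, 0, 0],
    [0, -200, -185, 0.22, 0.008, 0],
    [0, -230, -212, 0.239, 0.008, 0],
    [0, -241.7, -223.2, 0.239, 0.008, 0]
  ]
}}

```text
time: 10.8
ee_pos: [0.422, -0.165, 0.1902]
tcp_rot: [0.705, 0.019, 0.709, -0.019]
force: [0.5, -0.2, 0.4]
grip_width: 1.002
```

```bash
python3 - <<'E'
from h import *
s=read_state();print(s['q'].round(2),s['ee_pos'].round(3),s['force'])
a=-.05;G=toolR([-np.sin(a),np.cos(a)])
for z in(.09,.05,.003):print(rel([.425,-.163,z],G))
S=cam('scene');x=S[0]['img'][150:270,120:270,::-1];cv2.imwrite('pics/c1.png',cv2.resize(x,None,fx=5,fy=5,interpolation=cv2.INTER_CUBIC))
T=cam('top');x=T[0]['img'][180:270,290:420,::-1];cv2.imwrite('pics/c2.png',cv2.resize(x,None,fx=5,fy=5,interpolation=cv2.INTER_CUBIC))
for w in[cloud(*S)]:
    m=(w[...,2]>.024)&(w[...,2]<.045)&(abs(w[...,0]-.425)<.05)&(abs(w[...,1]+.163)<.03)
    p=w[m];print('knob',m.sum(),np.median(p[:,2]),cv2.minAreaRect(p[:,:2].astype(np.float32)*1000))
E
```

```text
[-0.63  0.17  1.73 -0.    1.25 -2.15] [ 0.422 -0.165  0.19 ] [ 0.45495876 -0.1894896   0.40594085]
(array([100.2,   2.1,   3.6]), array([-0.003, -0.007, -0.   ]))
(array([140.2,   2.1,   3.8]), array([-0.003, -0.007, -0.   ]))
(array([187.2,   2.1,   4.2]), array([-0.003, -0.007, -0.   ]))
knob 172 0.030946005155371537 ((426.66522216796875, -163.66683959960938), (55.20607376098633, 27.880834579467773), 0.2978317141532898)
```

View pics/c1.png

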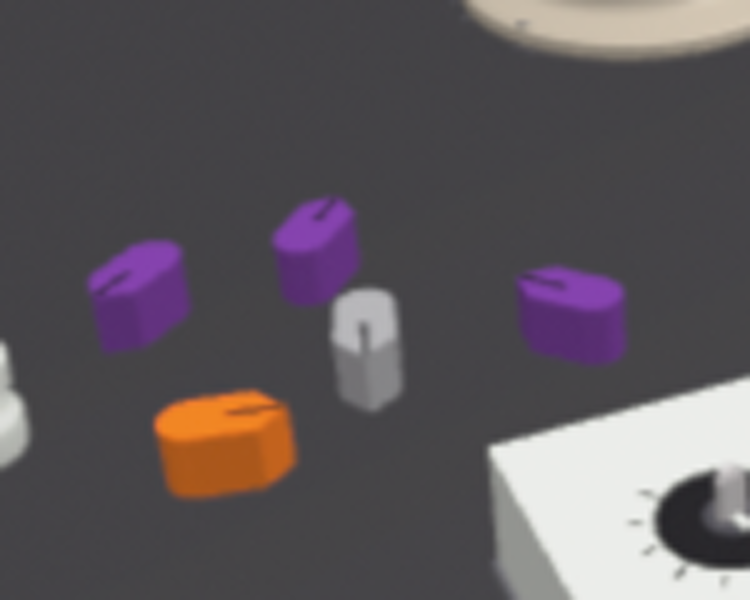

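View pics/c2.png

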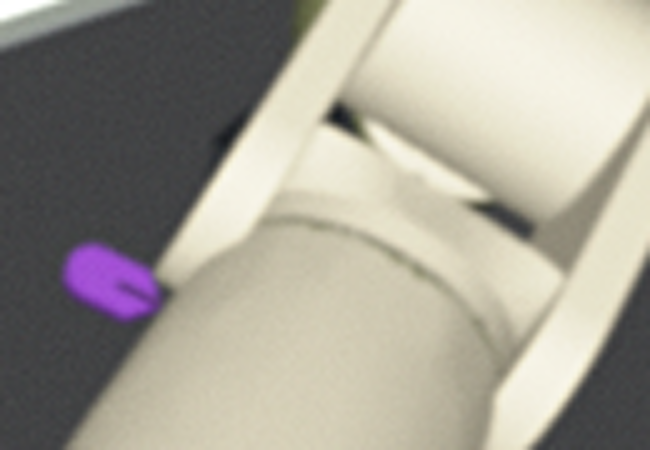

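Emit:
{"name": "send_rows", "arguments": {
  "plan": [
    [40, 2, 3.5, 0, -0.007, 0],
    [80, 2, 3.5, 0, -0.007, 0],
    [110, 2, 3.8, 0, -0.007, 0],
    [125, 2, 3.8, 0, -0.007, 0],
    [125, 2, 3.8, 0, -0.007, 0]
  ],
  "grip": 0.4
}}

```text
time: 11.4
ee_pos: [0.4248, -0.1604, 0.0629]
tcp_rot: [0.706, 0.02, 0.708, -0.017]
force: [0.6, 0.2, 1.5]
grip_width: 0.602
```

```bash
python3 - <<'E'
from h import *
s=read_state();print(s['q'].round(2),s['ee_pos'].round(4),s['force'],s['grip_width']*85)
a=-.05;G=toolR([-np.sin(a),np.cos(a)])
for z in(.05,.003):print(rel([.425,-.163,z],G))
S=cam('scene');x=S[0]['img'][150:270,120:270,::-1];cv2.imwrite('pics/c3.png',cv2.resize(x,None,fx=5,fy=5,interpolation=cv2.INTER_CUBIC))
w=np.load('top0.npz')['w'];im=np.load('top0.npz')['img']
for n,(u,v) in dict(p1=(312,236),p2=(360,262),p3=(391,250),o=(368,205)).items(): print(n,w[v,u])
E
```

```text
[-0.62  0.35  1.88  0.    0.92 -2.14] [ 0.4248 -0.1604  0.0629] [0.57216981 0.16344088 1.4815089 ] 51.20350676979849
(array([12.8, -2.7,  0.4]), array([-0.002, -0.004, -0.004]))
(array([59.8, -2.8,  0.6]), array([-0.002, -0.004, -0.004]))
p1 [ 0.40948971 -0.06621851  0.03298442]
p2 [ 0.33316885 -0.18899277  0.03651592]
p3 [ 0.36113796 -0.27560626  0.03328682]
o [ 0.48774207 -0.22596374  0.03093204]
```

View pics/c3.png

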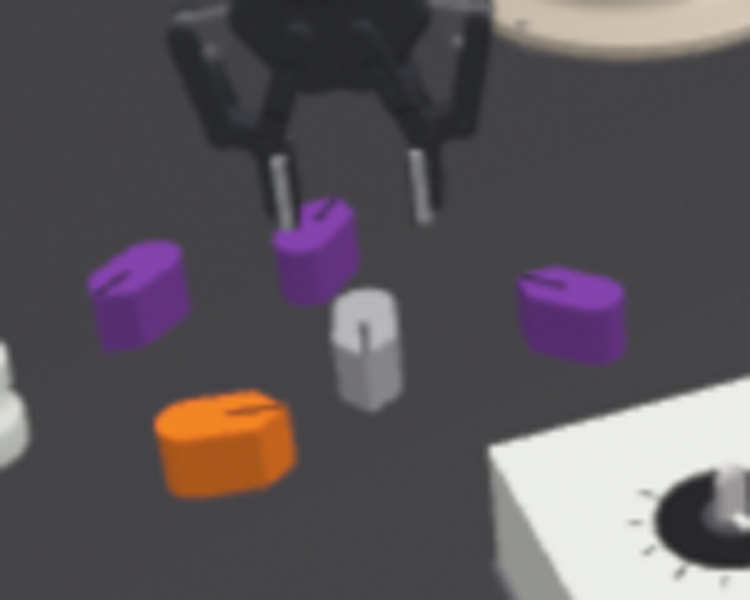

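Emit:
{"name": "send_rows", "arguments": {
  "plan": [
    [15, -2.7, 0.5, 0, 0, 0],
    [30, -2.7, 0.5, 0, 0, 0],
    [45, -2.7, 0.5, 0, 0, 0],
    [55, -2.7, 0.6, 0, 0, 0],
    [59, -2.7, 0.6, 0, 0, 0],
    [59, -2.7, 0.6, 0, 0, 0]
  ]
}}

```text
time: 12.05
ee_pos: [0.4262, -0.1636, 0.0055]
tcp_rot: [0.706, 0.019, 0.707, -0.018]
force: [0.5, 0.2, 0.2]
grip_width: 0.599
```

```bash
python3 - <<'E'
from h import *
s=read_state();print(s['q'].round(2),s['ee_pos'].round(4),s['force'],s['grip_width']*85)
S=cam('scene');x=S[0]['img'][170:250,150:250,::-1];cv2.imwrite('pics/c4.png',cv2.resize(x,None,fx=7,fy=7,interpolation=cv2.INTER_CUBIC))
E
```

```text
[-0.62  0.46  1.92  0.    0.77 -2.14] [ 0.4262 -0.1636  0.0055] [0.50180169 0.15442458 0.19351422] 50.9219118152575
```

View pics/c4.png

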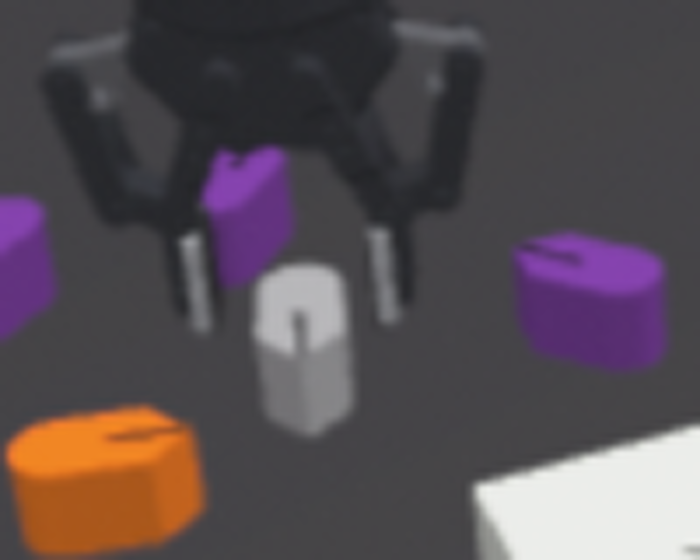

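Emit:
{"name": "send_rows", "arguments": {
  "plan": [
    [2.5, 0, 0, 0, 0, 0],
    [2.5, 0, 0, 0, 0, 0],
    [2.5, 0, 0, 0, 0, 0],
    [2.5, 0, 0, 0, 0, 0],
    [2.5, 0, 0, 0, 0, 0],
    [2.5, 0, 0, 0, 0, 0],
    [2.5, 0, 0, 0, 0, 0]
  ],
  "grip": 1,
  "squeeze": 40
}}

```text
time: 12.8
ee_pos: [0.4267, -0.164, 0.0039]
tcp_rot: [0.707, 0.019, 0.707, -0.018]
force: [-0.3, 0.7, 6.7]
grip_width: 0.312
```

```bash
python3 - <<'E'
from h import *
s=read_state();print(s['q'].round(2),s['ee_pos'].round(4),s['force'],s['grip_width']*85)
S=cam('scene');x=S[0]['img'][170:250,150:250,::-1];cv2.imwrite('pics/c5.png',cv2.resize(x,None,fx=7,fy=7,interpolation=cv2.INTER_CUBIC))
y=rot(s).apply([0,1,0]);print('jaw az',np.arctan2(y[1],y[0]))
w=cloud(*S)
m=(w[...,2]>.026)&(w[...,2]<.034)&(abs(w[...,0]-.427)<.032)&(abs(w[...,1]+.163)<.0135)
p=w[m];print(m.sum(),p.min(0),p.max(0),np.median(p,0))
E
```

```text
[-0.62  0.46  1.92  0.    0.77 -2.14] [ 0.4267 -0.164   0.0039] [-0.33419748  0.666246    6.67929801] 26.52970478952169
jaw az 1.5187651799599104
142 [ 0.40038104 -0.17568129  0.02606625] [ 0.45352573 -0.14975182  0.03390177] [ 0.43095627 -0.16375873  0.03126793]
```

View pics/c5.png

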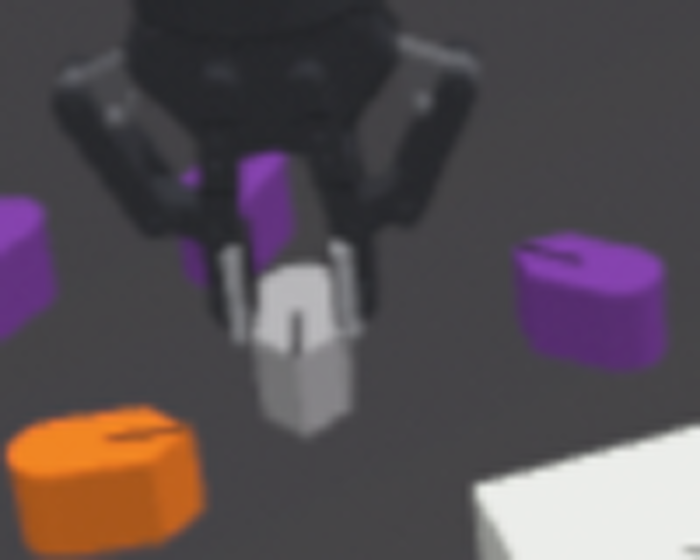

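```bash
python3 - <<'E'
from h import *
a=.68;G=toolR([-np.sin(a),np.cos(a)])
print(rel([.4267,-.164,.13],G));print(rel([.6385,-.018,.13],G))
E
```

```text
(array([-1.261e+02,  1.000e-01,  0.000e+00]), array([-0.732,  0.   , -0.001]))
(array([-125.9,  156.9,  204. ]), array([-0.732,  0.   , -0.001]))
```

Emit:
{"name": "send_rows", "arguments": {
  "plan": [
    [-15, 0, 0, 0, 0, 0],
    [-50, 0, 0, 0, 0, 0],
    [-90, 0, 0, 0, 0, 0],
    [-126, 0, 0, 0, 0, 0],
    [-126, 0, 0, 0, 0, 0],
    [-126, 0, 0, 0, 0, 0]
  ]
}}

```text
time: 13.45
ee_pos: [0.4266, -0.164, 0.1298]
tcp_rot: [0.707, 0.019, 0.707, -0.018]
force: [0.9, -0.0, -0.5]
grip_width: 0.313
```

```bash
python3 - <<'E'
from h import *
a=.68;G=toolR([-np.sin(a),np.cos(a)])
s=read_state();print(s['ee_pos'],s['force'],s['grip_width']*85)
print(rel([.6385,-.018,.13],G))
S=cam('scene');x=S[0]['img'][130:230,150:250,::-1];cv2.imwrite('pics/c6.png',cv2.resize(x,None,fx=6,fy=6,interpolation=cv2.INTER_CUBIC))
E
```

```text
[ 0.42660873 -0.16404615  0.12983916] [ 0.93106317 -0.02244081 -0.54181818] 26.632264563611965
(array([1.000e-01, 1.569e+02, 2.040e+02]), array([-0.732,  0.001, -0.   ]))
```

View pics/c6.png

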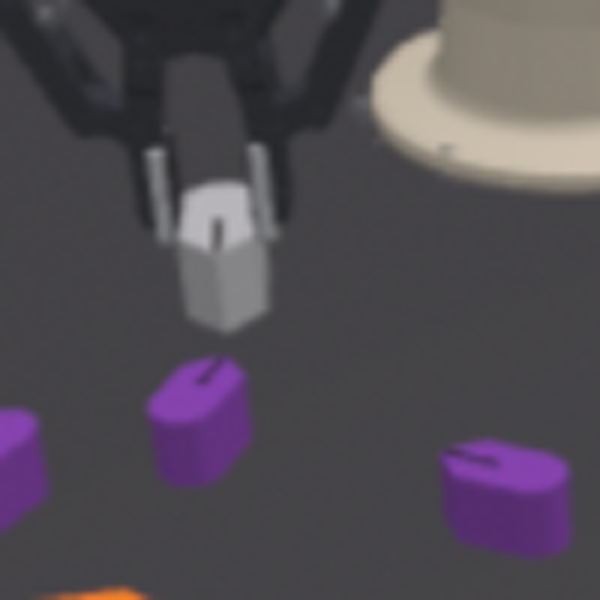

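Emit:
{"name": "send_rows", "arguments": {
  "plan": [
    [0, 25, 30, -0.1, 0, 0],
    [0, 50, 62, -0.22, 0, 0],
    [0, 75, 95, -0.35, 0, 0],
    [0, 100, 130, -0.48, 0, 0],
    [0, 125, 163, -0.6, 0, 0],
    [0, 147, 190, -0.7, 0, 0],
    [0, 157, 204, -0.732, 0, 0],
    [0, 157, 204, -0.732, 0, 0]
  ]
}}

```text
time: 14.3
ee_pos: [0.6383, -0.0161, 0.1263]
tcp_rot: [0.665, -0.235, 0.668, 0.238]
force: [-0.4, 0.1, -1.6]
grip_width: 0.312
```

```bash
python3 - <<'E'
from h import *
a=.68;G=toolR([-np.sin(a),np.cos(a)])
s=read_state();print(s['q'].round(2),s['ee_pos'],s['force'],s['grip_width']*85)
print(rel([.6385,-.018,.112],G))
S=cam('scene');x=S[0]['img'][190:290,215:325,::-1];cv2.imwrite('pics/d1.png',cv2.resize(x,None,fx=7,fy=6,interpolation=cv2.INTER_CUBIC))
E
```

```text
[-0.21  0.63  1.23  0.    1.28 -2.46] [ 0.63827969 -0.01612339  0.12628983] [-0.41494519  0.10598812 -1.58641512] 26.553830384431713
(array([14.3, -1.7, -1. ]), array([ 0.002, -0.002, -0.005]))
```

View pics/d1.png

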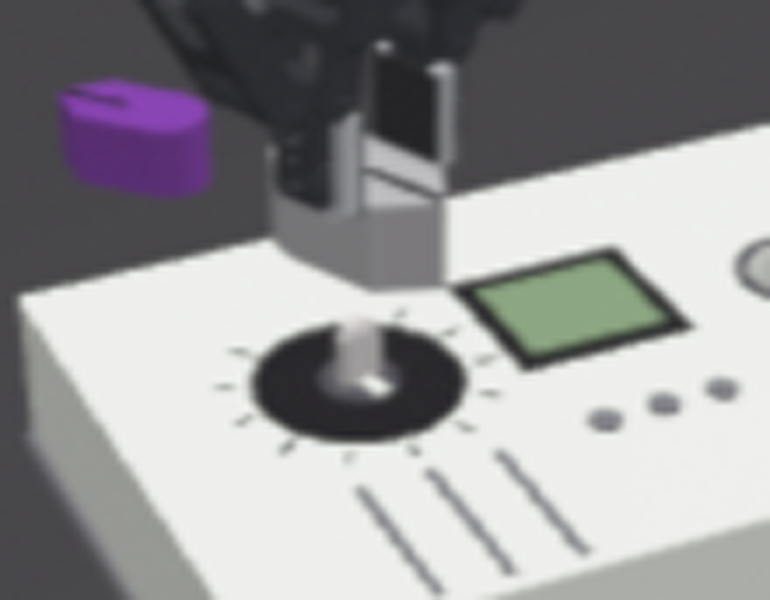

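Emit:
{"name": "send_rows", "arguments": {
  "plan": [
    [8, -1, -0.5, 0, 0, -0.005],
    [17, -1.7, -1, 0.002, -0.002, -0.005],
    [22, -1.7, -1, 0.002, -0.002, -0.005],
    [22, -1.7, -1, 0.002, -0.002, -0.005],
    [22, -1.7, -1, 0.002, -0.002, -0.005]
  ]
}}

```text
time: 14.85
ee_pos: [0.6376, -0.0193, 0.1048]
tcp_rot: [0.667, -0.235, 0.667, 0.235]
force: [0.8, 0.2, -0.7]
grip_width: 0.312
```

```bash
python3 - <<'E'
from h import *
s=read_state();print(s['ee_pos'].round(4),s['force'])
y=rot(s).apply([0,1,0]);x=rot(s).apply([1,0,0]);print('jaw az-pi/2',np.arctan2(y[1],y[0])-np.pi/2,x.round(4))
im=np.mean([cam('scene')[0]['img'].astype(float) for _ in range(5)],0);S=cam('scene')
np.save('hov.npy',im)
u0,v0,k=235,205,12
I=np.clip(cv2.resize(im[v0:v0+65,u0:u0+65,::-1],None,fx=k,fy=k,interpolation=cv2.INTER_CUBIC),0,255).astype(np.uint8)
cv2.imwrite('pics/d2.png',I[:600])
a=.68;n=np.array([np.cos(a),np.sin(a),0]);l=np.array([-n[1],n[0],0])
o=s['ee_pos']-[0,0,.0039]
for e in(-.002,0,.002):
    for nm,p in dict(shoulder=(11,-14,0),shoulderT=(11,-14,32),nose=(28,0,0),noseT=(28,0,32)).items():
        q=proj(S,o+e*n+n*p[0]/1e3+l*p[1]/1e3+[0,0,p[2]/1e3]); print(e,nm,((q-[u0,v0]+.5)*k-.5).round())
for z in(.07,.09,.094): print(z,((proj(S,[.6367,-.0185,z])-[u0,v0]+.5)*k-.5).round())
E
```

```text
[ 0.6376 -0.0193  0.1048] [ 0.75560084  0.234016   -0.73313057]
jaw az-pi/2 0.677722241239016 [ 2.e-04 -1.e-04 -1.e+00]
-0.002 shoulder [345. 498.]
-0.002 shoulderT [343. 330.]
-0.002 nose [489. 503.]
-0.002 noseT [491. 335.]
0 shoulder [354. 503.]
0 shoulderT [353. 335.]
0 nose [499. 509.]
0 noseT [501. 340.]
0.002 shoulder [364. 509.]
0.002 shoulderT [362. 341.]
0.002 nose [509. 514.]
0.002 noseT [511. 346.]
0.07 [371. 581.]
0.09 [370. 482.]
0.094 [370. 462.]
```

View pics/d2.png

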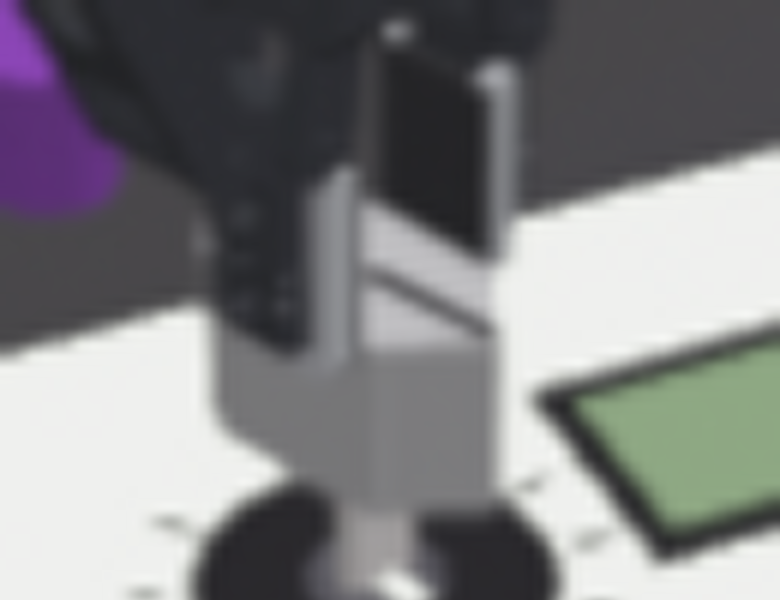

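```bash
python3 - <<'E'
from h import *
im=np.load('hov.npy').mean(2);acc=np.load('acc.npz')['s'].mean(2)
for r in(248,249,250): print(r,im[r,258:276].round().astype(int))
for r in(243,245,247,249): print('acc',r,acc[r,258:276].round().astype(int))
print('nose',im[240,268:282].round())
S=cam('scene')
for y in(-.0185,-.0175):
  for z in(.08,.09):
    print(y,z,proj(S,[.6367,y,z]))
r=rot(read_state())
print('world +y1.7,x.4 in tool',r.inv().apply([.4,1.7,0]))
E
```

```text
248 [ 43  43  43  45  69 117 141 150 151 151 147 110  71  61  60  60  60  57]
249 [ 43  43  43  47  72 119 144 156 158 157 152 111  61  46  44  45  45  44]
250 [ 43  43  46  62  91 125 145 156 159 157 153 119  78  56  45  43  43  43]
acc 243 [232 231 229 217 195 205 215 213 202 195 200 206 205 190 211 228 232 234]
acc 245 [120  96  76  61  81 140 175 176 171 163 146 102  61  55  72 105 122 149]
acc 247 [ 41  41  41  43  68 121 145 151 151 150 145 102  52  41  41  41  41  43]
acc 249 [ 41  41  41  45  68 113 137 148 150 149 145 105  57  42  41  41  41  40]
nose [125. 124. 125. 125. 125. 125. 125. 131. 178. 228. 238. 231. 190. 113.]
-0.0185 0.08 [265.42976382 248.85738345]
-0.0185 0.09 [265.39476739 244.71267908]
-0.0175 0.08 [265.95471021 248.80895712]
-0.0175 0.09 [265.92347386 244.66466068]
world +y1.7,x.4 in tool [-1.67784346e-04  1.07269151e+00  1.37816287e+00]
```

```bash
python3 - <<'E'
from h import *
r=rot(read_state());print(r.inv().apply([.4,1.9,0]),r.inv().apply([1,0,0]),r.inv().apply([0,1,0]))
E
```

```text
[-2.05601849e-04  1.22841877e+00  1.50365797e+00] [ 3.84161083e-04 -6.27475411e-01  7.78636283e-01] [-1.89087517e-04  7.78636281e-01  6.27475502e-01]
```

Emit:
{"name": "send_rows", "arguments": {
  "plan": [
    [0, 1.2, 1.5, 0, 0, 0],
    [2, 1.2, 1.5, 0, 0, 0],
    [4, 1.2, 1.5, 0, 0, 0],
    [6, 1.2, 1.5, 0, 0, 0],
    [7, 1.2, 1.5, 0, 0, 0],
    [8, 1.2, 1.5, 0, 0, 0],
    [8, 1.2, 1.5, 0, 0, 0]
  ]
}}

```text
time: 15.9
ee_pos: [0.6381, -0.0171, 0.0967]
tcp_rot: [0.667, -0.235, 0.667, 0.235]
force: [0.5, -1.0, -0.6]
grip_width: 0.312
```

Emit:
{"name": "send_rows", "arguments": {
  "plan": [
    [1, 0, 0, 0, 0, 0],
    [2, 0, 0, 0, 0, 0],
    [2, 0, 0, 0, 0, 0]
  ]
}}

```text
time: 16.2
ee_pos: [0.638, -0.0171, 0.0945]
tcp_rot: [0.667, -0.235, 0.667, 0.235]
force: [-0.1, -0.1, -1.2]
grip_width: 0.31
```

Emit:
{"name": "send_rows", "arguments": {
  "plan": [
    [1, 0, 0, 0, 0, 0],
    [2, 0, 0, 0, 0, 0],
    [2, 0, 0, 0, 0, 0]
  ]
}}

```text
time: 16.5
ee_pos: [0.6379, -0.0171, 0.0923]
tcp_rot: [0.667, -0.235, 0.667, 0.235]
force: [-0.4, 0.0, -0.9]
grip_width: 0.31
```

Emit:
{"name": "send_rows", "arguments": {
  "plan": [
    [1, 0, 0, 0, 0, 0],
    [2, 0, 0, 0, 0, 0],
    [2, 0, 0, 0, 0, 0]
  ]
}}

```text
time: 16.8
ee_pos: [0.6378, -0.0171, 0.0901]
tcp_rot: [0.667, -0.235, 0.667, 0.235]
force: [-0.4, 0.3, -0.1]
grip_width: 0.311
```

Emit:
{"name": "send_rows", "arguments": {
  "plan": [
    [1, 0, 0, 0, 0, 0],
    [2, 0, 0, 0, 0, 0],
    [2, 0, 0, 0, 0, 0]
  ]
}}

```text
time: 17.1
ee_pos: [0.6377, -0.0171, 0.0879]
tcp_rot: [0.667, -0.235, 0.667, 0.235]
force: [0.5, 0.1, 0.0]
grip_width: 0.312
```

```bash
python3 - <<'E'
from h import *
s=read_state();print(s['ee_pos'].round(4),s['force'],s['moment'])
im=cam('scene')[0]['img'];u0,v0,k=235,205,10
cv2.imwrite('pics/e1.png',cv2.resize(im[v0:v0+60,u0:u0+65,::-1],None,fx=k,fy=k,interpolation=cv2.INTER_CUBIC))
E
```

```text
[ 0.6377 -0.0171  0.0879] [0.4704918  0.11578523 0.04560263] [-0.04100883  0.02636933  0.01705109]
```

View pics/e1.png

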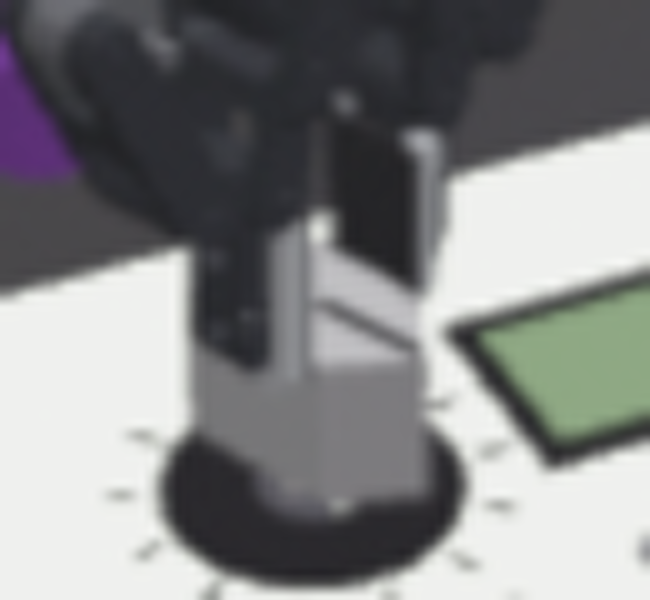

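It is sliding on freely; underside about 14 mm above the unit top. I go on to home.

Emit:
{"name": "send_rows", "arguments": {
  "plan": [
    [1, 0, 0, 0, 0, 0],
    [2, 0, 0, 0, 0, 0],
    [3, 0, 0, 0, 0, 0],
    [4, 0, 0, 0, 0, 0],
    [4, 0, 0, 0, 0, 0]
  ],
  "squeeze": 60
}}

```text
time: 17.65
ee_pos: [0.6377, -0.0171, 0.0838]
tcp_rot: [0.666, -0.235, 0.667, 0.235]
force: [-0.0, 0.4, -0.4]
grip_width: 0.301
```

Emit:
{"name": "send_rows", "arguments": {
  "plan": [
    [1, 0, 0, 0, 0, 0],
    [2, 0, 0, 0, 0, 0],
    [2, 0, 0, 0, 0, 0]
  ]
}}

```text
time: 17.95
ee_pos: [0.6378, -0.0171, 0.0819]
tcp_rot: [0.667, -0.235, 0.667, 0.235]
force: [0.2, 0.4, 1.6]
grip_width: 0.297
```

Emit:
{"name": "send_rows", "arguments": {
  "plan": [
    [1, 0, 0, 0, 0, 0],
    [2, 0, 0, 0, 0, 0],
    [2, 0, 0, 0, 0, 0]
  ]
}}

```text
time: 18.25
ee_pos: [0.6378, -0.0171, 0.0801]
tcp_rot: [0.667, -0.235, 0.667, 0.235]
force: [-0.7, 0.1, 3.3]
grip_width: 0.303
```

Emit:
{"name": "send_rows", "arguments": {
  "plan": [
    [1, 0, 0, 0, 0, 0],
    [2, 0, 0, 0, 0, 0],
    [2, 0, 0, 0, 0, 0]
  ]
}}

```text
time: 18.55
ee_pos: [0.6379, -0.0171, 0.0782]
tcp_rot: [0.667, -0.235, 0.667, 0.235]
force: [-1.5, 0.8, 4.9]
grip_width: 0.303
```

Emit:
{"name": "send_rows", "arguments": {
  "plan": [
    [1, 0, 0, 0, 0, 0],
    [2, 0, 0, 0, 0, 0],
    [2, 0, 0, 0, 0, 0]
  ]
}}

```text
time: 18.85
ee_pos: [0.638, -0.0171, 0.0768]
tcp_rot: [0.667, -0.235, 0.667, 0.235]
force: [-2.5, 1.6, 7.4]
grip_width: 0.301
```

Emit:
{"name": "send_rows", "arguments": {
  "plan": [
    [0.7, 0, 0, 0, 0, 0],
    [1.3, 0, 0, 0, 0, 0],
    [1.3, 0, 0, 0, 0, 0],
    [1.3, 0, 0, 0, 0, 0]
  ]
}}

```text
time: 19.25
ee_pos: [0.6382, -0.017, 0.0766]
tcp_rot: [0.667, -0.236, 0.667, 0.235]
force: [-5.0, 0.5, 11.5]
grip_width: 0.301
```

```bash
python3 - <<'E'
from h import *
for _ in range(4):
    s=read_state();S=cam('scene');print(s['ee_pos'].round(4),s['force'].round(2),s['moment'].round(3),s['grip_width'])
im=S[0]['img'];u0,v0,k=235,205,10
cv2.imwrite('pics/e2.png',cv2.resize(im[v0:v0+60,u0:u0+65,::-1],None,fx=k,fy=k,interpolation=cv2.INTER_CUBIC))
cv2.imwrite('pics/e3.png',im[...,::-1])
E
```

```text
[ 0.6382 -0.017   0.0766] [-4.97  0.53 11.46] [0.149 0.854 0.004] 0.3007644591707412
[ 0.6382 -0.017   0.0767] [-5.93  1.71 11.09] [ 0.181  0.934 -0.049] 0.3026399070412407
[ 0.6382 -0.0171  0.0767] [-3.62  0.1  10.76] [ 0.115  0.911 -0.022] 0.30271002495199467
[ 0.6382 -0.0171  0.0767] [-3.65  1.27 11.7 ] [ 0.086  0.849 -0.056] 0.3016622416211344
```

View pics/e2.png

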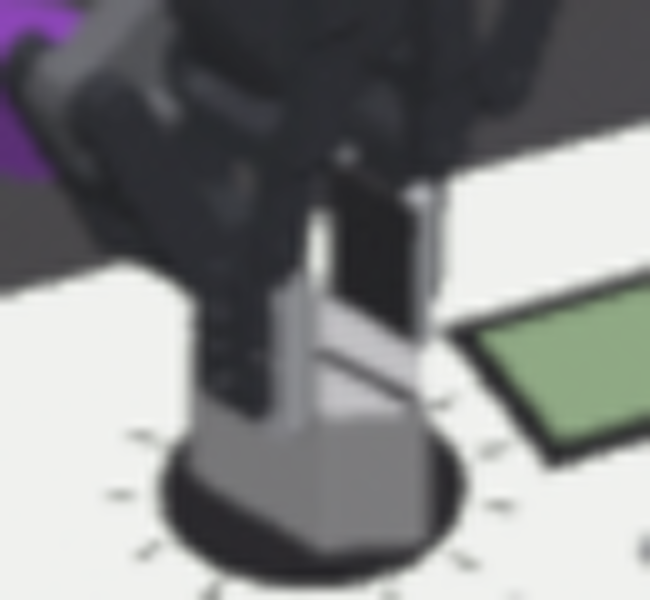

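View pics/e3.png

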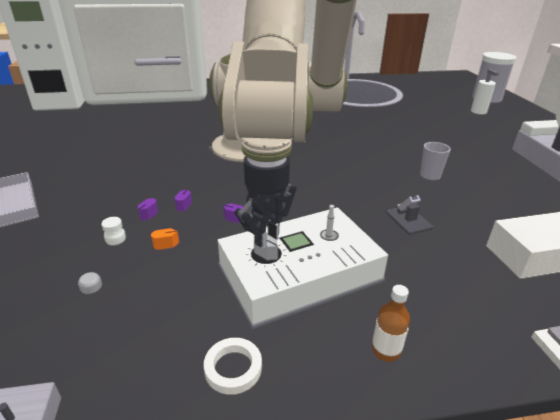

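```bash
python3 - <<'E'
from h import *
S=cam('scene');s=read_state()
r=rot(s);y=r.apply([0,1,0]);a=np.arctan2(y[1],y[0])-np.pi/2;print('nose az',a,'tilt',np.arccos(-r.apply([1,0,0])[2]))
n=np.array([np.cos(a),np.sin(a),0])
for z in(.073,.0755,.078):
    for h in(0,.032): print(z,h,((proj(S,[*(s['ee_pos'][:2]+.028*n[:2]),z+h])-[235,205]+.5)*10).round(0))
E
```

```text
nose az 0.6783797622936278 tilt 0.001002573213923949
0.073 0 [427. 543.]
0.073 0.032 [429. 408.]
0.0755 0 [427. 532.]
0.0755 0.032 [429. 397.]
0.078 0 [427. 522.]
0.078 0.032 [429. 386.]
```

The observed nose edge runs from about (428,545) to (418,402), which fits an underside at about 73 mm, so the plunger is at its stop. The handpiece stands in the cup, and the cap and jar are at their old pixels. I hand in.

```bash
python3 - <<'E'
from h import *
print(job_done()); s=read_state();print(s['time'],s['ee_pos'].round(4),s['force'].round(1))
E
```

```text
the job is handed in; nothing more can be done
None
the job is handed in; nothing more can be done
```

I stood the handpiece in the cup and released it, then put the grey knob on the shaft and pressed it to the stop. I handed the job in at about 19.5 s, still gripping the knob; no verdict was reported.

**Last checks**
- **Handpiece:** I felt the cup bottom at 10 N before letting go. The pictures show it standing upright and free.
- **Knob on the shaft:** it slid on without resistance. Its nose points along 0.68 rad, and I measured the shaft's flat at about 0.68 ± 0.1 rad from the two cameras. The gripper tilts only 0.001 rad.
- **Press:** the upward force reached about 11 N, above the 8 N at the stop. The tool was at z 0.0767 m against 0.077 m expected fully in, and the nose edge in the picture fits that height.
- **Grip:** commanded squeeze 60 N.
- **Cap and jar:** both are at the same pixels as at the start.

**What went wrong or disagreed**
- When rising from the released handpiece, my first row had the wrong sign (20 mm down). It was reversed in the next row; I saw no contact afterwards and nothing looked moved, but I did not measure the peak force.
- The two cameras disagreed by about 4 mm in x, so I placed the knob from its position relative to the shaft.
- While pressing there was a side force of about 4–6 N and a moment of about 0.9 N m.

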